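Set the retaining bar of a hand-cranked shaker by gauge and shake the samples

TASK

Set the hand shaker up for these sample jars: stand the setting gauge in the lane at the left (crank) end, turn the eccentric bolt until the gauge just slides between the two bars with no more than about 2 mm of play, and prove it by sliding the gauge along the lane to the right end; then stand the gauge back on the bench clear of the shaker. Stand all the sample jars from the white tray upright in the lane between the bars and give the crank at least four full clockwise turns to shake them. Finally stand all the jars upright in the tray again, leave the bolt as you set it, and leave the other things on the bench where they are.

Things in the scene. Friction and masses are not known exactly. Their poses are not given: they have to be found in the camera images.
- shaker: hand-cranked shaker: a fixed grey base 450 x 130 mm, carrying an aluminium platform (300 x 130 mm) that slides along y and, at the left end, a handwheel. Origin: on the bench below the platform's middle. Axes: x away from the robot, across the lane; y along the lane to the crank (robot's left); z up
- lane (a point): centre of the lane, on the platform's upper face (36 mm above the bench); moves with the platform, axes as the shaker's. The lane lies between two steel bars parallel to y, tops 16.5 mm above the platform. End stops at y = +140 and -140 mm: a 47 mm wide thing fits with its centre at y = -115 to +115. Turning the crank moves the platform 12 mm either way; pushes along y above about 12 N move it too
- fixed_bar_face (a point): middle of the inner face of the fixed (far) bar, 24 mm beyond the lane centre in x, 8 mm above the platform; axes as the shaker's. The gap between the bars is the distance in x from here to moving_bar_face
- moving_bar_face (a point): middle of the inner face of the moving (near) bar, which is 12 mm thick and moves in x; 8 mm above the platform; axes as the shaker's
- eccentric (a joint): angle of the eccentric bolt, rad, -1.4 to +1.4; grows clockwise as seen from above, which closes the gap: about 53.3 mm at -1.4, 51 at -0.55, 48 at 0 (6 mm per rad there), 41.5 at +1.4. The bolt stays where it is left (friction about 0.12 N m)
- eccentric_grip (a point): middle of the bolt's black bar grip, on its vertical axis, about 79 mm above the bench: a plate 12 mm thick, 36 mm long, 26 mm high standing upright, to be pinched across its 12 mm. It stands 61 mm on the robot's side of the lane centre, and turns with the bolt: the plate's length is this frame's y, its thickness x; at bolt angle 0 the plate lies along the lane
- crank (a joint): angle of the hand crank, rad, grows clockwise as seen from above, counts on through full turns; it starts near 0 (-0.4 to 0.4). It stays where it is left; turning it takes about 4 to 8 N at the knob
- crank_axis (a point): point on the vertical axis of the crank's black handwheel (100 mm across, its rim 72 mm above the bench), 96 mm above the bench; axes as lane but fixed on the shaker
- crank_knob (a point): middle of the crank's upright black grip, 21 mm across, 38 mm tall (76 to 114 mm above the bench), 37 mm from the axis; it spins freely on its pin, so it can be held with a steady hand while it goes round
- gauge: setting gauge: an aluminium disc 47 mm across and 14 mm thick with an upright round stem 16 mm across (14 to 56 mm above its underside), loose, 130 g, starts standing on the bench to the left of the shaker. Origin: centre of its underside; z up the stem
- sample_0: capped cream sample jar, 40 mm tall, loose, 45 g: the body is 45 mm across up to 24 mm, the lid above it 49 mm across. Origin: centre of its underside; z up its axis. May be absent (None from the start)
- sample_1: capped cream sample jar, 40 mm tall, loose, 45 g: the body is 45 mm across up to 24 mm, the lid above it 49 mm across. Origin: centre of its underside; z up its axis. May be absent (None from the start)
- sample_2: capped cream sample jar, 40 mm tall, loose, 45 g: the body is 45 mm across up to 24 mm, the lid above it 49 mm across. Origin: centre of its underside; z up its axis. May be absent (None from the start)
- tray_floor (a point): centre of the floor (3 mm above the bench) of the white tray, 250 x 96 mm outside, walls 3 mm thick and 16 mm high, fixed. Axes: y along its length (roughly to the robot's left), x across (away from the robot), z up. The jars start in it; three fit in a row along y, about 80 mm apart
- timer: digital timer, 56 x 66 x 16 mm, bystander
- stopper_0: black rubber stopper, 34 mm, bystander
- binder_clip: binder clip, 34 x 32 x 25 mm, behind the shaker, bystander. At the far left a freezer taller than the arm fills x above 0.56, y above 0.40 m
- weight_200: check weight, 28 mm across, 48 mm tall, bystander; it stands by the right front of a balance 74 mm high (x above 0.61, y from 0.04 to 0.28 m)
- tweezers: steel tweezers, 124 mm, lying at the right, bystander. Beyond them stands a fixed bench disperser 0.65 m tall, at about x = 0.42 to 0.72, y = -0.35 to -0.57 m
Mind the look-alikes: they are no part of the job. Leave any green look-alike of the sample_2 alone.

How it is judged (in metres and radians):
On the way, in this order (a step that is already met when the one before it is completed fails the run):
1. the gauge stands in the lane at its left (crank) end and the gap between the bars is set: 46.9 to 49.2 mm (x of moving_bar_face in the frame of fixed_bar_face between -0.0492 and -0.0469 m and z of gauge in the frame of lane between -0.006 and 0.008 m and y of gauge in the frame of lane between 0.08 and 0.13 m and x of gauge in the frame of lane between -0.01 and 0.01 m and angle between gauge's own z axis and vertical below 0.12 rad), for 0.2 s.
2. with the bolt still so set, the gauge passes the middle of the lane, standing on the platform (x of moving_bar_face in the frame of fixed_bar_face between -0.0492 and -0.0469 m and z of gauge in the frame of lane between -0.006 and 0.008 m and y of gauge in the frame of lane between -0.035 and 0.035 m and x of gauge in the frame of lane between -0.01 and 0.01 m and angle between gauge's own z axis and vertical below 0.12 rad).
3. with the bolt still so set, the gauge has been slid along the lane to its right end (x of moving_bar_face in the frame of fixed_bar_face between -0.0492 and -0.0469 m and z of gauge in the frame of lane between -0.006 and 0.008 m and y of gauge in the frame of lane between -0.13 and -0.08 m and x of gauge in the frame of lane between -0.01 and 0.01 m and angle between gauge's own z axis and vertical below 0.12 rad), for 0.2 s.
4. the gauge stands on the bench, all jars stand upright in the lane, the gap still set (x of moving_bar_face in the frame of fixed_bar_face between -0.0492 and -0.0469 m and horizontal distance between gauge and lane above 0.1 m and height (world z) of gauge below 0.006 m and angle between each of gauge, sample_0, sample_1, sample_2's own z axis and vertical below 0.12 rad and z of sample_0 in the frame of lane between -0.006 and 0.008 m and y of sample_0 in the frame of lane between -0.125 and 0.125 m and x of sample_0 in the frame of lane between -0.008 and 0.008 m and z of sample_1 in the frame of lane between -0.006 and 0.008 m and y of sample_1 in the frame of lane between -0.125 and 0.125 m and x of sample_1 in the frame of lane between -0.008 and 0.008 m and z of sample_2 in the frame of lane between -0.006 and 0.008 m and y of sample_2 in the frame of lane between -0.125 and 0.125 m and x of sample_2 in the frame of lane between -0.008 and 0.008 m), for 0.2 s.
5. the crank has been given four full clockwise turns with all the jars standing in the lane (x of moving_bar_face in the frame of fixed_bar_face between -0.0492 and -0.0469 m and value of joint crank above 24.2 rad and z of sample_0 in the frame of lane between -0.006 and 0.008 m and y of sample_0 in the frame of lane between -0.125 and 0.125 m and x of sample_0 in the frame of lane between -0.008 and 0.008 m and angle between each of sample_0, sample_1, sample_2's own z axis and vertical below 0.12 rad and z of sample_1 in the frame of lane between -0.006 and 0.008 m and y of sample_1 in the frame of lane between -0.125 and 0.125 m and x of sample_1 in the frame of lane between -0.008 and 0.008 m and z of sample_2 in the frame of lane between -0.006 and 0.008 m and y of sample_2 in the frame of lane between -0.125 and 0.125 m and x of sample_2 in the frame of lane between -0.008 and 0.008 m).
At the end, for the whole second after the job is handed in: all jars present stand upright (within 7 degrees) and at rest on the floor of the tray, the gauge stands upright on the bench more than 100 mm from the middle of the lane, the gap between the bars is 46.9 to 49.2 mm and the crank has made its four turns (angle above 24.2 rad) (x of moving_bar_face in the frame of fixed_bar_face between -0.0492 and -0.0469 m and value of joint crank above 24.2 rad and horizontal distance between gauge and lane above 0.1 m and height (world z) of gauge below 0.006 m and angle between each of gauge, sample_0, sample_1, sample_2's own z axis and vertical below 0.12 rad and y of sample_0 in the frame of tray_floor between -0.11 and 0.11 m and x of sample_0 in the frame of tray_floor between -0.035 and 0.035 m and z of sample_0 in the frame of tray_floor between -0.005 and 0.006 m and linear speed of each of sample_0, sample_1, sample_2, gauge below 0.03 m/s and y of sample_1 in the frame of tray_floor between -0.11 and 0.11 m and x of sample_1 in the frame of tray_floor between -0.035 and 0.035 m and z of sample_1 in the frame of tray_floor between -0.005 and 0.006 m and y of sample_2 in the frame of tray_floor between -0.11 and 0.11 m and x of sample_2 in the frame of tray_floor between -0.035 and 0.035 m and z of sample_2 in the frame of tray_floor between -0.005 and 0.006 m); the robot touches nothing.
It fails at once if the timer is shoved more than 40 mm (distance of timer from where it was at the start of the episode above 0.04 m).
It fails at once if the stopper_0 is shoved more than 40 mm (distance of stopper_0 from where it was at the start of the episode above 0.04 m).
It fails at once if the binder_clip is shoved more than 40 mm (distance of binder_clip from where it was at the start of the episode above 0.04 m).
It fails at once if the weight_200 is shoved more than 40 mm (distance of weight_200 from where it was at the start of the episode above 0.04 m).
It fails at once if the tweezers is shoved more than 40 mm (distance of tweezers from where it was at the start of the episode above 0.04 m).
Of sample_0, sample_1, sample_2 only 2 to 3 are there at a start; the rules pass over those that are not, and their reading is None.
At some moment in a run one of sample_0, sample_1, sample_2 may be knocked a few centimetres aside while the robot is not near it.
Once in a run the grip may slacken for a moment while it holds something.
It also fails if it takes over 210 s, if anything falls off the work surface, if the arm or the gripper's body presses on something with over 40 N, if the wrist force passes 120 N, or if a joint passes its speed limit or range.

ROBOT

A 6-joint arm with a two-finger parallel gripper is mounted at the origin on a cart in front of the work surface, level with it; the furniture and walls round the work are solid. World frame = base frame: x ahead of the robot, y to its left, z up, the work surface at z = 0. Lengths are in m, angles in degrees, forces in N, time in s.
With the tool pointing down it reaches from about 0.375 to 0.9 m from the base axis. Payload 3.1 kg.
Tool frame: the origin (TCP) lies on the centre line of the jaws, within the pads' length; the fingertips stand 14 mm ahead of it and the grasp point (between the pads) lies 5 mm behind it (bot.tips_ahead is the distance from the TCP to the fingertips, in m); z points along the fingers, y is the line along which they close (so a half turn about z gives the same grasp; the last joint's range is limited). The gripper opens to 87 mm and grips with 3 to 60 N. Pads are 19 mm wide; open, the fingers measure 117 mm over their backs; the gripper's body (75 mm by 190 mm) begins 51 mm behind the grasp point.
Start: joints at [61.965, 30.224, 82.088, -0, 67.689, -10.227], TCP at [0.191, 0.595, 0.237] pointing down, gripper open.
Joint ranges: [-176.69, 176.69], [-43.24, 126.21], [12.49, 139.97], [-82, 262], [0, 151.66], [-163.58, 163.58]. Speed limits (degrees/s): [159.86, 159.86, 180, 180, 180, 180].

INTERFACE

Orientations are given as a 3x3 rotation matrix whose columns are the frame's x, y, z axes.
In Python, from rig import bot gives the robot as it stands.
- The arm moves only by the tool play_rows, never from a script. Its argument "moves" is a list that holds one entry, the list of rows, each a list of 6 numbers: the shift along the tool's x, y, z in mm, then the turn, a rotation vector about the tool's x, y, z in rad. A call has 1 to 5 rows; each row shifts and turns the commanded pose from where the row before left it, along the tool's axes as they then stand; what a row does not reach is not made up. A row lasts 1/10 s, in which the tool goes at most 50 mm and 8.59 degrees, less where a joint would pass 70% of its speed; a pose out of reach is approached as far as the arm can. A call with a gripper value outside its range is refused whole. "fingers" is the opening, from -1 (shut) to 1 (fully open), set as the call begins (left out, the last holds). The fingers move at their own pace and stop on an object; the grip force is fixed at half the most. Time passes only in rows, so rows that do not move let the fingers close. It gives the time, the measured TCP pose, the force, the opening and the grip force at its end, in the units of the state.
- bot.read_state(): the state, without advancing time (a new reading comes with each control period).
- bot.capture(name): name is "scene" or "top" or "wrist"; returns a dict with "image" (384x512x3 uint8, blue, green, red), "fx", "fy", "cx", "cy" (pixels), "R" (3x3) and "t" (3): a world point X has camera coordinates R X + t. Camera axes: x right, y down, z forward; pixel columns grow to the right and rows downward; lengths in m; the calibration is good to about 2 mm. A picture is of the moment at which its call begins. There is no depth.
- bot.hand_in(): hands the job in; it is judged then, once.
Trained networks look in a picture, given as the dict that the camera call returned (one of the last four; its "shot" number tells which), for a name from the list of things; names that differ only in an ending like _2 or _b are one class to them, and where a whole thing is asked for, a point or a joint stands for the part that bears it (a point fixed in the world has none). Each returns a list of dicts, best first, with "confidence" (0 to 1); they miss things now and then, are a little off and sometimes report something else, mostly with a low value. They report only what shows in the picture. A call takes as long as a camera call. They do not tell look-alikes from the thing itself.
- bot.search_frame(picture, query): "centre" ([column, row] in pixels, amid what is visible of it).
- bot.silhouettes(picture, query): "pixels" (384x512 bool, what is visible of it) and "centre" ([column, row] in pixels, amid what is visible of it).
- bot.pinpoint(picture, query): "centre" ([column, row] in pixels: a listed point, or the origin of a listed thing).
The state is a dict: "time_s": time; "joint_positions": joint angles; "qvel": joint speeds; "tau": joint torques, N m; "position": TCP position; "tcp_rot": TCP orientation; "force": force on the tool from outside, world axes, zero at the start; "moment": the same for the moment, N m; "opening": opening from 0.0 (shut) to 1.0 (fully open); "grasp_force": force on a finger pad.
Only numpy, scipy, OpenCV 4.12 (cv2) and the standard library are available. Lean on these libraries where they do the work, as an engineer would, in place of code of your own. Each camera call takes 0.05 s, during which the arm holds its last target. There are 200 camera calls.

## Working session

There is one attempt and no reset: what is moved stays moved. The work goes in short steps, Python scripts to look and compute and a tool call to move; the robot and the scene stay as the last step left them, time stands still between calls to the robot, and variables do not carry over. Pictures are saved under pics/ and viewed, at most 14 in all, crops included, and the job is handed in when it is done.

Besides the shell and the picture viewer there is one more tool, called after "Emit:" as name(argument=value, ...), one argument or row to a line, values as JSON. play_rows: Moves the arm, as the interface text tells. Its arguments: {"type":"object","properties":{"moves":{"type":"array","items":{"type":"array","items":{"type":"array","items":{"type":"number"}}}},"fingers":{"type":"number"}},"required":["moves"]}

```bash
ls; mkdir -p pics; cat > h.py <<'E'
import numpy as np, cv2
from rig import bot
def ray(p,uv):
    d=np.array([(uv[0]-p['cx'])/p['fx'],(uv[1]-p['cy'])/p['fy'],1.]); R=np.array(p['R']);t=np.array(p['t'])
    return -R.T@t, R.T@d
def atz(p,uv,z):
    o,d=ray(p,uv); return o+d*(z-o[2])/d[2]
def proj(p,X):
    c=np.array(p['R'])@np.array(X)+np.array(p['t']); return np.array([p['fx']*c[0]/c[2]+p['cx'],p['fy']*c[1]/c[2]+p['cy']])
def tri(obs):
    A=np.zeros((3,3));b=np.zeros(3)
    for p,uv in obs:
        o,d=ray(p,uv);d=d/np.linalg.norm(d);M=np.eye(3)-np.outer(d,d);A+=M;b+=M@o
    return np.linalg.solve(A,b)
def st():
    s=bot.read_state(); R=np.array(s['tcp_rot']); print('t',round(s['time_s'],2),'pos',np.round(s['position'],4),'x',np.round(R[:,0],3),'y',np.round(R[:,1],3),'z',np.round(R[:,2],3),'F',np.round(s['force'],1),'op',round(s['opening'],3),'gf',round(s['grasp_force'],1)); return s
def go(X,yaw=None):
    "rows needed to bring the TCP to X (world m), in tool mm"
    s=bot.read_state();R=np.array(s['tcp_rot']);d=R.T@(np.array(X)-np.array(s['position']))*1000
    return np.round(d,1)
E
cat > look.py <<'E'
from h import *
Z=dict(lane=.036,fixed_bar_face=.044,moving_bar_face=.044,eccentric_grip=.079,crank_axis=.096,crank_knob=.095,gauge=0,sample_0=.003,tray_floor=.003,timer=0,stopper_0=0,binder_clip=0,weight_200=0,tweezers=0,shaker=0)
for c in ('scene','top'):
    p=bot.capture(c); cv2.imwrite(f'pics/{c}0.png',p['image']); print(c,'cam',np.round(-np.array(p['R']).T@p['t'],3))
    for q,z in Z.items():
        for r in bot.pinpoint(p,q)[:6]:
            if r['confidence']>.25: print(q,round(r['confidence'],2),np.round(r['centre']),np.round(atz(p,r['centre'],z),4))
st()
E
python3 look.py
```

```text
pics
scene cam [ 0.089 -0.924  0.718]
lane 0.76 [239. 210.] [ 0.5012 -0.0467  0.036 ]
lane 0.44 [246. 212.] [ 0.5161 -0.0634  0.036 ]
fixed_bar_face 0.8 [246. 208.] [ 0.5217 -0.0544  0.044 ]
fixed_bar_face 0.74 [228. 210.] [ 0.4681 -0.0431  0.044 ]
moving_bar_face 0.65 [230. 207.] [ 0.4802 -0.0286  0.044 ]
eccentric_grip 0.66 [219. 200.] [ 0.4433 -0.0269  0.079 ]
crank_axis 0.59 [211. 166.] [0.4887 0.1531 0.096 ]
crank_knob 0.58 [198. 158.] [0.4684 0.2292 0.095 ]
gauge 0.58 [228. 211.] [0.4891 0.0106 0.    ]
gauge 0.56 [245. 189.] [0.598  0.1109 0.    ]
gauge 0.47 [180. 175.] [0.4185 0.2971 0.    ]
sample_0 0.73 [298. 225.] [ 0.6532 -0.151   0.003 ]
sample_0 0.73 [313. 239.] [ 0.6579 -0.2268  0.003 ]
sample_0 0.6 [284. 212.] [ 0.6514 -0.0737  0.003 ]
sample_0 0.49 [202. 168.] [0.5108 0.3157 0.003 ]
tray_floor 0.6 [300. 223.] [ 0.6664 -0.1458  0.003 ]
timer 0.97 [253. 280.] [ 0.4273 -0.2956  0.    ]
stopper_0 0.63 [283. 275.] [ 0.5049 -0.3131  0.    ]
binder_clip 0.5 [240. 188.] [0.5842 0.1259 0.    ]
weight_200 0.68 [282. 195.] [0.6989 0.0218 0.    ]
weight_200 0.59 [234. 219.] [ 0.4
[... 733 characters left out ...]
 ]
sample_0 0.58 [310. 163.] [ 0.6592 -0.2356  0.003 ]
sample_0 0.54 [266. 160.] [ 0.6659 -0.0699  0.003 ]
sample_0 0.43 [292. 164.] [ 0.6517 -0.169   0.003 ]
tray_floor 0.83 [287. 162.] [ 0.6613 -0.1503  0.003 ]
timer 0.64 [325. 226.] [ 0.4206 -0.2949  0.    ]
stopper_0 0.73 [256. 206.] [ 0.489  -0.0368  0.    ]
stopper_0 0.52 [332. 204.] [ 0.5061 -0.3199  0.    ]
binder_clip 0.49 [221. 178.] [0.5933 0.0992 0.    ]
weight_200 0.46 [244. 150.] [0.7042 0.0153 0.    ]
tweezers 0.49 [354. 233.] [ 0.396  -0.4007  0.    ]
shaker 0.95 [259. 204.] [ 0.4991 -0.0482  0.    ]
t 1.6 pos [0.1911 0.5951 0.2366] x [-0.952  0.306 -0.   ] y [0.306 0.952 0.   ] z [ 0.  0. -1.] F [0.1 0.3 0.4] op 1.003 gf 0.0
```

```bash
python3 - <<'E'
import cv2,numpy as np
a=cv2.imread('pics/scene0.png')[130:340,130:400];b=cv2.imread('pics/top0.png')[120:260,130:390]
cv2.imwrite('pics/a.png',cv2.resize(a,None,fx=2.85,fy=2.85,interpolation=2));cv2.imwrite('pics/b.png',cv2.resize(b,None,fx=3,fy=3,interpolation=2))
E
```

```text
(no output)
```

View pics/a.png

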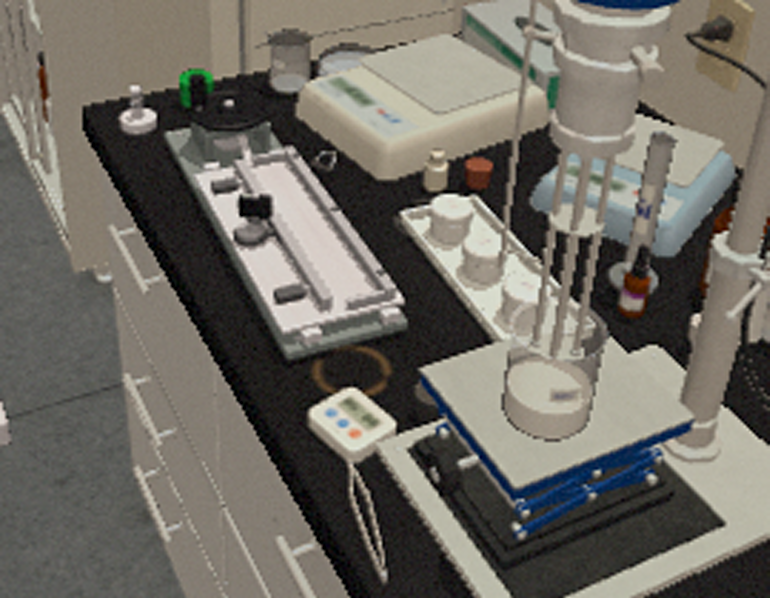

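View pics/b.png

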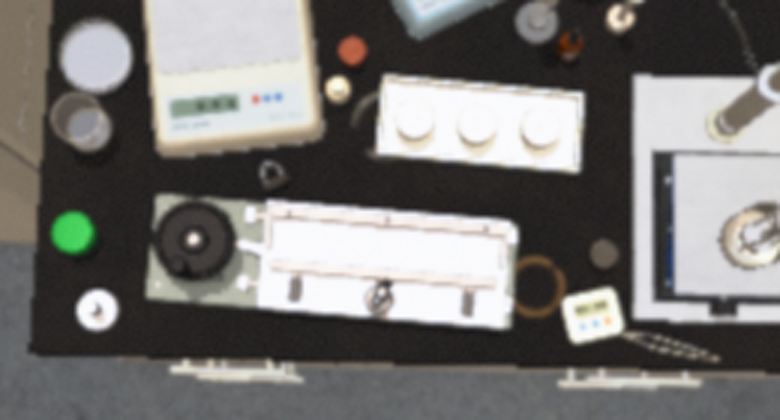

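Top crop: the gauge is at (97,310), full-image (162,223). The green look-alike jar is at (73,232) and gets left alone. Three white jars stand in the tray at about (415,118), (477,125) and (541,127). Candidates for the gauge are the white disc with a stem (162,223) and the green jar (154,197); I choose the disc with the stem. The shaker is turned about 4°. Next I'll go above the gauge and look from near.

Emit:
play_rows(
  moves=[
    [[0, 0, 8, 0, 0, -0.123], [0, 0, 8, 0, 0, -0.123], [-30, -33, 0, 0, 0, 0], [-30, -33, 0, 0, 0, 0], [-30, -33, 0, 0, 0, 0]],
  ],
)

```text
time_s: 2.1
position: [0.275, 0.4895, 0.2205]
tcp_rot: [[-0.998, 0.063, 0.0], [0.063, 0.998, 0.0], [-0.0, 0.0, -1.0]]
force: [0.0, 0.3, -0.1]
opening: 1.001
grasp_force: 0.0
```

Emit:
play_rows(
  moves=[
    [[-30, -33, 0, 0, 0, 0], [-30, -33, 0, 0, 0, 0], [-30, -33, 0, 0, 0, 0], [-30, -33, 0, 0, 0, 0], [-30, -33, 0, 0, 0, 0]],
  ],
)

```text
time_s: 2.6
position: [0.4146, 0.3146, 0.2208]
tcp_rot: [[-0.998, 0.065, 0.001], [0.065, 0.998, 0.0], [-0.001, 0.0, -1.0]]
force: [0.4, 0.4, 0.1]
opening: 1.001
grasp_force: 0.0
```

```bash
cat > w.py <<'E'
from h import *
import sys
def look(name,qs,th=.3):
    Z=dict(lane=.036,fixed_bar_face=.044,moving_bar_face=.044,eccentric_grip=.079,crank_axis=.096,crank_knob=.095,gauge=0,sample_0=.003,tray_floor=.003,shaker=0)
    p=bot.capture('wrist'); cv2.imwrite(f'pics/{name}.png',cv2.resize(p['image'],None,fx=1.5,fy=1.5)); print('cam',np.round(-np.array(p['R']).T@p['t'],3),'fx',p['fx'])
    for q in qs:
        for r in bot.pinpoint(p,q)[:5]:
            if r['confidence']>th: print(q,round(r['confidence'],2),np.round(r['centre']),np.round(atz(p,r['centre'],Z[q]),4))
    st(); return p
if __name__=='__main__': look(sys.argv[1],sys.argv[2:])
E
python3 w.py w1 gauge crank_knob crank_axis sample_0
```

```text
cam [0.347 0.321 0.369] fx 276.27201294223045
gauge 0.72 [250. 176.] [0.4149 0.3099 0.    ]
crank_knob 0.61 [152. 245.] [0.4657 0.2027 0.095 ]
sample_0 0.66 [277. 242.] [0.5113 0.3419 0.003 ]
t 2.85 pos [0.4134 0.3161 0.2206] x [-0.998  0.066  0.001] y [0.066 0.998 0.   ] z [-0.001  0.    -1.   ] F [-0.6  0.5 -0. ] op 0.995 gf 0.0
```

View pics/w1.png

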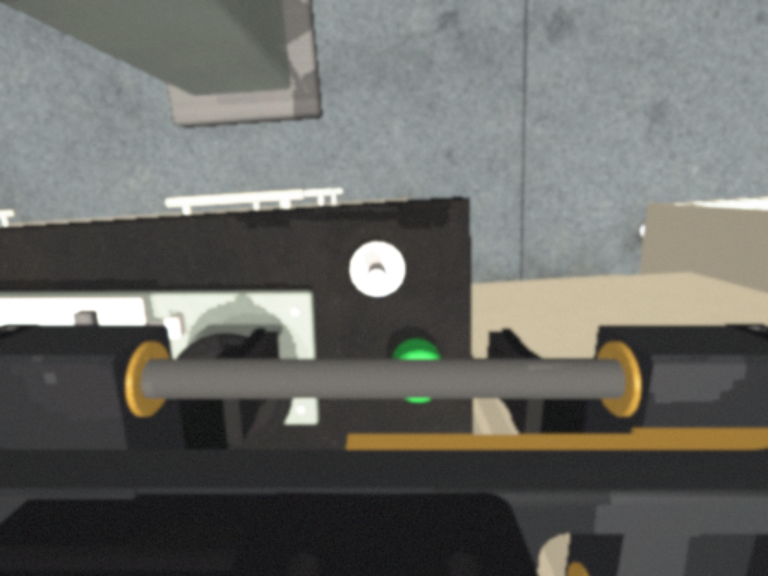

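```bash
python3 - <<'E'
from h import *
p=bot.capture('wrist')
for r in bot.silhouettes(p,'gauge')[:1]:
    m=r['pixels'].astype(np.uint8); c,_=cv2.findContours(m,0,2); e=cv2.minEnclosingCircle(max(c,key=len)); print(e,m.sum(),atz(p,e[0],.010))
    ys,xs=np.nonzero(m); print(xs.min(),xs.max(),ys.min(),ys.max())
g=cv2.cvtColor(p['image'],6)[150:215,215:290]; b=(g>150).astype(np.uint8); n,l,s,ce=cv2.connectedComponentsWithStats(b); i=1+s[1:,4].argmax(); print(s[i]+[215,150,0,0,0],ce[i]+[215,150],atz(p,ce[i]+[215,150],.014))
s=bot.read_state(); print(proj(p,s['position']))
E
```

```text
((251.20547485351562, 180.1027374267578), 18.22768211364746) 996 [0.41653731 0.31260188 0.01      ]
233 268 163 198
[ 232  162   37   37 1086] [250.08287293 180.13996317] [0.41570985 0.31124051 0.014     ]
[253.31294974 243.21542133]
```

Emit:
play_rows(
  moves=[
    [[-2.4, -4.5, 45, 0, 0, 0], [0, 0, 45, 0, 0, 0], [0, 0, 45, 0, 0, 0], [0, 0, 40, 0, 0, 0], [0, 0, 9.5, 0, 0, 0]],
  ],
  fingers=0.2,
)

```text
time_s: 3.45
position: [0.4121, 0.3114, 0.0324]
tcp_rot: [[-0.998, 0.062, -0.007], [0.062, 0.998, -0.003], [0.007, -0.004, -1.0]]
force: [-0.4, 0.4, 1.3]
opening: 0.647
grasp_force: 0.0
```

Emit:
play_rows(
  moves=[
    [[0, 0, 0, 0, 0, 0], [0, 0, 0, 0, 0, 0], [0, 0, 0, 0, 0, 0], [0, 0, 0, 0, 0, 0], [0, 0, 0, 0, 0, 0]],
  ],
  fingers=-1,
)

```text
time_s: 3.95
position: [0.4164, 0.3118, 0.0374]
tcp_rot: [[-0.998, 0.065, 0.002], [0.065, 0.998, 0.001], [-0.002, 0.001, -1.0]]
force: [-0.6, -0.7, 1.9]
opening: 0.23
grasp_force: 1.1
```

Emit:
play_rows(
  moves=[
    [[0, 0, 0, 0, 0, 0], [0, 0, -10, 0, 0, 0], [0, 0, -40, 0, 0, 0], [0, 0, -40, 0, 0, 0], [0, 0, -40, 0, 0, 0]],
  ],
)

```text
time_s: 4.45
position: [0.415, 0.3111, 0.1675]
tcp_rot: [[-0.998, 0.065, -0.001], [0.065, 0.998, -0.0], [0.001, -0.0, -1.0]]
force: [1.6, 0.9, -1.8]
opening: 0.169
grasp_force: 30.0
```

Emit:
play_rows(
  moves=[
    [[0, 0, -30, 0, 0, 0], [-20, -42, -5, 0, 0, 0], [-20, -42, -5, 0, 0, 0], [-20, -42, 0, 0, 0, 0], [-20, -42, 0, 0, 0, 0]],
  ],
)

```text
time_s: 4.95
position: [0.4846, 0.1371, 0.2069]
tcp_rot: [[-0.998, 0.064, 0.001], [0.064, 0.998, 0.0], [-0.001, 0.0, -1.0]]
force: [-0.1, -0.1, -1.6]
opening: 0.173
grasp_force: 30.0
```

Emit:
play_rows(
  moves=[
    [[-20, -42, 0, 0, 0, 0], [-20, -42, 0, 0, 0, 0], [0, 0, 0, 0, 0, 0], [0, 0, 0, 0, 0, 0]],
  ],
)

```text
time_s: 5.35
position: [0.5188, 0.0511, 0.2061]
tcp_rot: [[-0.998, 0.068, -0.001], [0.068, 0.998, 0.001], [0.001, 0.001, -1.0]]
force: [0.7, 0.5, -1.6]
opening: 0.169
grasp_force: 30.0
```

```bash
python3 w.py w2 lane fixed_bar_face moving_bar_face eccentric_grip gauge crank_axis crank_knob sample_0
```

```text
cam [0.452 0.057 0.354] fx 276.27201294223045
lane 0.56 [174. 175.] [ 0.5024 -0.0405  0.036 ]
fixed_bar_face 0.88 [172. 197.] [ 0.5263 -0.0445  0.044 ]
moving_bar_face 0.85 [170. 150.] [ 0.4725 -0.0392  0.044 ]
moving_bar_face 0.54 [184. 157.] [ 0.4813 -0.0242  0.044 ]
moving_bar_face 0.41 [412. 130.] [0.4681 0.2281 0.044 ]
eccentric_grip 0.8 [158. 118.] [ 0.4391 -0.0354  0.079 ]
gauge 0.62 [255. 222.] [0.5796 0.049  0.    ]
crank_axis 0.58 [397. 164.] [0.4961 0.188  0.096 ]
crank_knob 0.91 [414. 127.] [0.463 0.202 0.095]
sample_0 0.7 [ 64. 286.] [ 0.6571 -0.2298  0.003 ]
sample_0 0.66 [480. 157.] [0.5106 0.3392 0.003 ]
sample_0 0.57 [117. 283.] [ 0.657  -0.1534  0.003 ]
t 5.8 pos [0.5188 0.053  0.2061] x [-0.998  0.063  0.   ] y [ 0.063  0.998 -0.   ] z [-0. -0. -1.] F [-0.2 -0.3 -1.5] op 0.172 gf 30.0
```

View pics/w2.png

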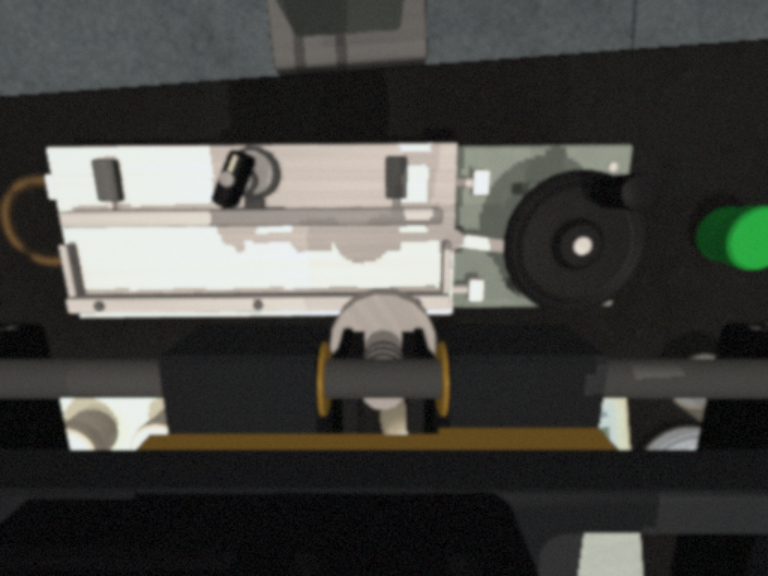

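```bash
python3 - <<'E'
from h import *
p=bot.capture('wrist');g=cv2.cvtColor(p['image'],6).astype(float);g=cv2.GaussianBlur(g,(0,0),.8)
for c in (70,85,100,130,200,215,270,285):
    print(c,' '.join(f'{v:.0f}' for v in g[134:214,c-2:c+3].mean(1)))
print(proj(p,[.5,0,.0525]), proj(p,[.5,.1,.0525]),proj(p,[.52,0,.0525]))
print(bot.read_state()['joint_positions'])
E
python3 - <<'E'
import cv2
a=cv2.imread('pics/w2.png')
cv2.imwrite('pics/w2c.png',cv2.resize(a[130:340,40:480],None,fx=1.8,fy=2.4,interpolation=2))
E
```

```text
70 191 202 194 177 160 155 167 187 201 208 210 210 209 207 205 205 210 221 231 236 237 238 238 238 238 238 238 238 238 238 237 237 237 237 237 237 238 238 238 238 238 238 237 237 237 236 236 236 236 237 237 237 237 237 237 235 230 218 198 177 153 128 115 125 151 178 194 197 195 194 196 199 202 207 214 209 176 117 62 34
85 222 208 193 178 165 161 172 190 204 210 212 212 212 209 206 205 209 221 231 236 237 237 238 238 238 238 238 238 238 238 238 238 238 238 238 238 238 238 238 238 238 238 238 237 237 237 237 237 237 238 238 238 238 238 237 235 231 223 210 189 162 133 117 128 156 182 197 202 204 205 206 205 204 205 206 193 153 98 53 32
100 231 218 199 179 165 163 175 193 206 212 214 214 213 211 207 205 210 221 231 236 237 238 238 238 238 238 238 238 238 238 238 238 238 238 238 238 238 238 238 238 238 238 238 238 238 238 238 238 238 238 238 238 238 238 238 237 232 221 201 178 153 128 117 130 157 183 197 203 205 206 206 208 212 220 221 203 156 97 52 32
130 220 202 187 176 166 166 182 200 211 216 218 218 218 215 211 212 220 230 236 238 238 238 238 238 238 238 239 239 238 238 238 238 239 23
[... 955 characters left out ...]
6 236 237 238 238 238 238 237 237 237 236 236 236 236 237 237 237 237 237 237 237 237 237 236 230 214 190 169 152 133 115 107 108 116 130 146 159 165 167 167 167 166 166 165 166 166 165 165 165
285 202 189 175 162 157 167 186 202 209 210 204 190 170 149 140 152 176 198 208 206 198 187 179 177 177 182 195 215 229 236 238 238 238 239 239 239 238 238 237 237 237 237 237 237 237 236 237 237 237 237 237 237 237 236 234 227 210 187 167 147 126 113 123 152 183 202 209 209 208 206 203 199 198 198 191 169 139 121 120 128
[204.52845611 173.20904126] [295.06015805 167.63903682] [206.4335208  190.78700497]
[-6.47655643e+00  2.46758242e+01  9.87363612e+01 -7.98731292e-04
  5.65884076e+01 -9.28314028e+01]
```

View pics/w2c.png

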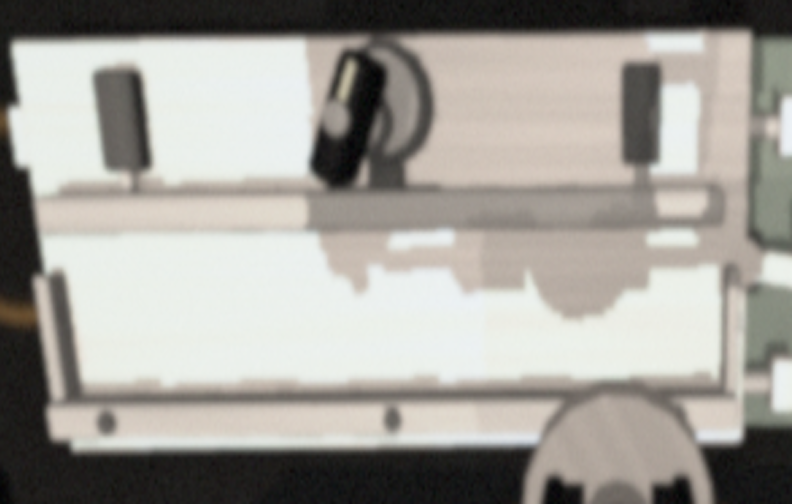

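```bash
python3 - <<'E'
from h import *
p=bot.capture('wrist')
F=np.array([atz(p,(c,r),.0525) for c,r in((70,198.2),(85,198.1),(100,198),(130,197.9),(200,197.4),(215,197.5),(285,197.2))])
M=np.array([atz(p,(c,r),.0525) for c,r in((70,150.4),(85,150.4),(100,150.4),(130,150),(200,150),(215,150))])
for A in(F,M):
    k=np.polyfit(A[:,1],A[:,0],1);print(k,np.polyval(k,[-.05,.05]))
# end stops top? platform corners at z=.036: right edge col(458/1.5), left
for c in((458/1.5,143/1.5),(48/1.5,148/1.5)): print(atz(p,c,.036))
# plate top: zoom pixel -> native ; z=.092
for z,a in((.092,((345,85),(372,62),(365,85),(330,165))),):
    for u,v in a: print((u,v),atz(p,((u/1.8+40)/1.5,(v/2.4+130)/1.5),z))
c=((400/1.8+40)/1.5,(110/2.4+130)/1.5); print('bolt disc',atz(p,c,.05))
E
```

```text
[0.05739511 0.52790179] [0.52503203 0.53077154]
[0.05925485 0.47461351] [0.47165077 0.47757626]
[0.42419421 0.11533555 0.036     ]
[ 0.40905672 -0.1825807   0.036     ]
(345, 85) [ 0.43336207 -0.03167558  0.092     ]
(372, 62) [ 0.42844053 -0.02181646  0.092     ]
(365, 85) [ 0.43378109 -0.02495774  0.092     ]
(330, 165) [ 0.45259255 -0.03980359  0.092     ]
bolt disc [ 0.43874628 -0.02566885  0.05      ]
```

```bash
python3 - <<'E'
from h import *
p=bot.capture('wrist');s=st()
e=atz(p,(255,194.4),.1696);print(e,e[0]+.0235-s['position'][0])
g=cv2.cvtColor(p['image'],6).astype(float)[180:215,253:258].mean(1);print(np.round(g))
print(go([.5048,.0613,.0735+.02]))
E
```

```text
t 5.95 pos [0.519  0.0525 0.2061] x [-0.998  0.064 -0.   ] y [ 0.064  0.998 -0.   ] z [ 0. -0. -1.] F [-0.2 -0.1 -0.8] op 0.171 gf 30.0
[0.49827881 0.05568255 0.1696    ] 0.002800122625017387
[238. 238. 238. 238. 237. 237. 237. 238. 238. 235. 225. 190. 145. 114.
 110. 117. 136. 157. 167. 167. 169. 169. 170. 171. 171. 171. 171. 170.
 169. 169. 168. 167. 166. 164. 165.]
[ 14.7   7.9 112.6]
```

Emit:
play_rows(
  moves=[
    [[15.5, 8, 30, 0, 0, -0.005], [0, 0, 40, 0, 0, 0], [0, 0, 35, 0, 0, 0], [0, 0, 0, 0, 0, 0], [0, 0, 0, 0, 0, 0]],
  ],
)

```text
time_s: 6.45
position: [0.5042, 0.0612, 0.101]
tcp_rot: [[-0.998, 0.06, -0.001], [0.06, 0.998, 0.0], [0.001, 0.0, -1.0]]
force: [0.9, 0.4, -0.4]
opening: 0.172
grasp_force: 30.0
```

```bash
python3 - <<'E'
from h import *
s=st();print(go([.504,.0613,.0735]))
for c in('scene','top'):
    p=bot.capture(c)
    for r in bot.pinpoint(p,'gauge')[:4]: print(c,r['confidence'],r['centre'],atz(p,r['centre'],s['position'][2]-.0365))
E
```

```text
t 6.45 pos [0.5042 0.0612 0.101 ] x [-0.998  0.06   0.001] y [0.06  0.998 0.   ] z [-0.001  0.    -1.   ] F [ 0.9  0.4 -0.4] op 0.172 gf 30.0
[ 0.2  0.1 27.5]
scene 0.48 [228.2, 186.3] [0.50970665 0.05436935 0.06454555]
```

Emit:
play_rows(
  moves=[
    [[0, 0, 12, 0, 0, 0], [0, 0, 10, 0, 0, 0], [0, 0, 4, 0, 0, 0], [0, 0, 0, 0, 0, 0], [0, 0, 0, 0, 0, 0]],
  ],
)

```text
time_s: 7.15
position: [0.5039, 0.0612, 0.0747]
tcp_rot: [[-0.998, 0.06, -0.001], [0.06, 0.998, 0.0], [0.001, -0.0, -1.0]]
force: [0.6, -0.5, -0.8]
opening: 0.172
grasp_force: 30.0
```

Emit:
play_rows(
  moves=[
    [[0, 0, 1, 0, 0, 0], [0, 0, 0, 0, 0, 0]],
  ],
)

```text
time_s: 7.35
position: [0.5042, 0.0612, 0.0741]
tcp_rot: [[-0.998, 0.06, 0.0], [0.06, 0.998, -0.0], [-0.0, -0.0, -1.0]]
force: [-0.1, -1.0, -1.3]
opening: 0.17
grasp_force: 30.0
```

Emit:
play_rows(
  moves=[
    [[0, 0, 1, 0, 0, 0], [0, 0, 0.5, 0, 0, 0], [0, 0, 0, 0, 0, 0]],
  ],
)

```text
time_s: 7.65
position: [0.5043, 0.0611, 0.0731]
tcp_rot: [[-0.998, 0.06, 0.001], [0.06, 0.998, -0.0], [-0.001, -0.0, -1.0]]
force: [-0.6, 0.3, 3.8]
opening: 0.176
grasp_force: 30.0
```

Emit:
play_rows(
  moves=[
    [[0, 0, 1, 0, 0, 0], [0, 0, 0, 0, 0, 0]],
  ],
)

```text
time_s: 7.85
position: [0.5043, 0.0612, 0.073]
tcp_rot: [[-0.998, 0.06, 0.001], [0.06, 0.998, -0.0], [-0.001, -0.0, -1.0]]
force: [-2.9, -0.2, 12.3]
opening: 0.173
grasp_force: 30.0
```

Emit:
play_rows(
  moves=[
    [[0, 0, -2, 0, 0, 0], [0, 0, 0, 0, 0, 0], [0, 0, 0, 0, 0, 0], [0, 0, 0, 0, 0, 0], [0, 0, -20, 0, 0, 0]],
  ],
  fingers=0,
)

```text
time_s: 8.35
position: [0.5023, 0.0613, 0.0917]
tcp_rot: [[-0.998, 0.06, -0.006], [0.06, 0.998, 0.001], [0.006, 0.0, -1.0]]
force: [0.9, 0.1, -0.7]
opening: 0.477
grasp_force: 0.0
```

Emit:
play_rows(
  moves=[
    [[0, 0, -40, 0, 0, 0], [0, 0, -40, 0, 0, 0], [4, -45, -20, 0, 0, 0], [4, -50, 0, 0, 0, 0], [0, 0, 0, 0, 0, 0]],
  ],
)

```text
time_s: 8.85
position: [0.4911, -0.038, 0.1945]
tcp_rot: [[-0.998, 0.066, 0.003], [0.066, 0.998, -0.003], [-0.003, -0.003, -1.0]]
force: [0.4, 0.6, -0.5]
opening: 0.499
grasp_force: 0.0
```

Emit:
play_rows(
  moves=[
    [[0, 0, 0, 0, 0, 0], [0, 0, 0, 0, 0, 0]],
  ],
)

```text
time_s: 9.05
position: [0.49, -0.0323, 0.193]
tcp_rot: [[-0.998, 0.06, -0.001], [0.06, 0.998, 0.001], [0.001, 0.001, -1.0]]
force: [-0.9, 0.9, 0.7]
opening: 0.499
grasp_force: 0.0
```

```bash
python3 - <<'E'
from w import *
p=look('w3',['lane','gauge','eccentric_grip','crank_knob','crank_axis','moving_bar_face','fixed_bar_face'])
for r in bot.silhouettes(p,'eccentric_grip')[:2]: print(r['confidence'],r['centre'],r['pixels'].sum())
uv=proj(p,[.4406,-.035,.08]).astype(int);print(uv)
a=p['image'][uv[1]-45:uv[1]+100,uv[0]-60:uv[0]+140];cv2.imwrite('pics/w3c.png',cv2.resize(a,None,fx=4,fy=4,interpolation=2))
E
```

```text
cam [ 0.423 -0.027  0.341] fx 276.27201294223045
lane 0.84 [245. 195.] [ 0.4989 -0.0427  0.036 ]
gauge 0.58 [336. 195.] [0.5148 0.0721 0.    ]
eccentric_grip 0.93 [245. 147.] [ 0.4421 -0.0372  0.079 ]
crank_axis 0.7 [494. 192.] [0.4948 0.1879 0.096 ]
moving_bar_face 0.62 [242. 171.] [ 0.4703 -0.043   0.044 ]
fixed_bar_face 0.8 [246. 219.] [ 0.525  -0.0421  0.044 ]
t 9.45 pos [ 0.4904 -0.0324  0.1934] x [-0.998  0.059  0.   ] y [0.059 0.998 0.   ] z [-0.  0. -1.] F [-0.5  1.  -0.1] op 0.501 gf 0.0
0.68 [252.7, 140.7] 1184
[247 145]
```

View pics/w3c.png

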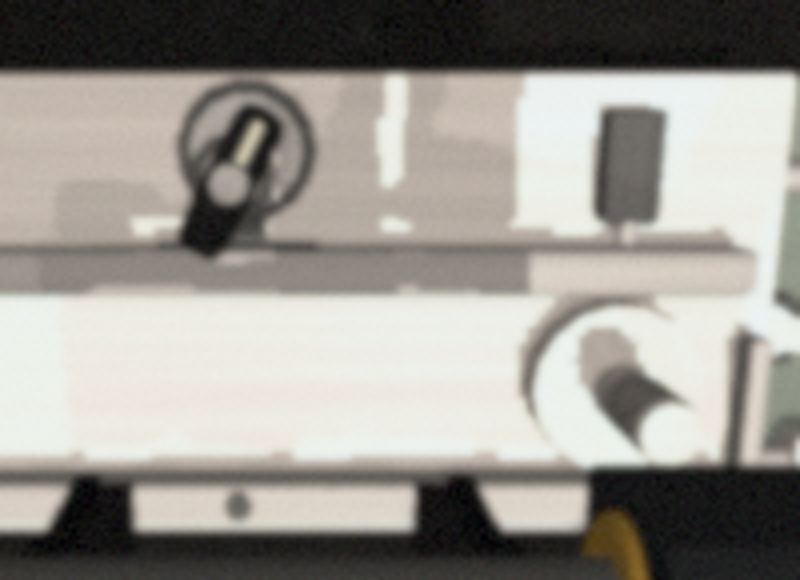

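```bash
python3 - <<'E'
from h import *
p=bot.capture('wrist');z=.0925
c=atz(p,(230/4+187,186/4+100),z);t=atz(p,(258/4+187,122/4+100),z);print(c,t)
d=t-c;L=np.array([.058,.998]);a=np.arctan2(d[1]*-0+L[0]*d[1]-L[1]*d[0],d[:2]@L);print('ccw from lane y',a)
print(go([c[0],c[1],.2]), bot.read_state()['joint_positions'])
g=atz(p,(600/4+187,380/4+100),.036);print(g)
E
```

```text
[ 0.44154128 -0.03738917  0.0925    ] [ 0.42804616 -0.03032235  0.0925    ]
ccw from lane y 1.1464531001904972
[48.6 -7.6 -6.5] [-1.68657035e+01  2.36624145e+01  1.03557848e+02 -1.57297838e-03
  5.27818997e+01 -1.03476159e+02]
[0.50628107 0.06199365 0.036     ]
```

Emit:
play_rows(
  moves=[
    [[48.7, -7.3, 0, 0, 0, 0], [0, 0, 15, 0, 0, 0.141], [0, 0, 15, 0, 0, 0.141], [0, 0, 15, 0, 0, 0.141], [0, 0, 0, 0, 0, 0]],
  ],
  fingers=0,
)

```text
time_s: 10.05
position: [0.4403, -0.0371, 0.1474]
tcp_rot: [[-0.886, 0.464, -0.003], [0.464, 0.886, 0.001], [0.004, -0.001, -1.0]]
force: [-1.0, 0.7, -0.1]
opening: 0.502
grasp_force: 0.0
```

Emit:
play_rows(
  moves=[
    [[0, 0, 0, 0, 0, 0], [0, 0, 0, 0, 0, 0]],
  ],
)

```text
time_s: 10.25
position: [0.442, -0.0376, 0.1491]
tcp_rot: [[-0.887, 0.462, 0.001], [0.462, 0.887, -0.0], [-0.001, 0.0, -1.0]]
force: [-0.5, 0.0, 0.1]
opening: 0.499
grasp_force: 0.0
```

```bash
python3 - <<'E'
from h import *
s=st();print(go([.4413,-.0368,.082]))
p=bot.capture('wrist'); cv2.imwrite('pics/w4.png',p['image'])
for r in bot.pinpoint(p,'eccentric_grip')[:2]: print(r['confidence'],r['centre'],atz(p,r['centre'],.079))
E
```

```text
t 10.25 pos [ 0.442  -0.0376  0.1491] x [-0.887  0.462 -0.001] y [0.462 0.887 0.   ] z [ 0.001 -0.    -1.   ] F [-0.5  0.   0.1] op 0.499 gf 0.0
[ 1.   0.4 67.1]
0.84 [254.5, 208.0] [ 0.44131605 -0.03599416  0.079     ]
```

View pics/w4.png

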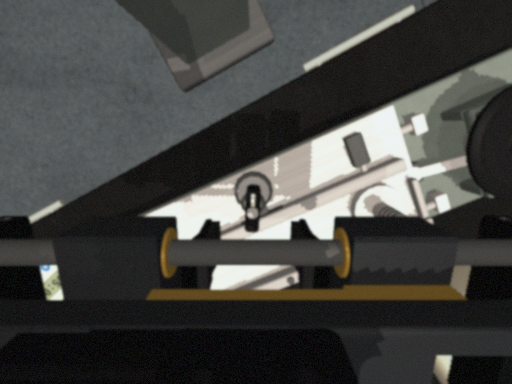

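Emit:
play_rows(
  moves=[
    [[1, 0.4, 30, 0, 0, 0], [0, 0, 25, 0, 0, 0], [0, 0, 12, 0, 0, 0], [0, 0, 0, 0, 0, 0], [0, 0, 0, 0, 0, 0]],
  ],
)

```text
time_s: 10.85
position: [0.4411, -0.0367, 0.0819]
tcp_rot: [[-0.886, 0.464, 0.001], [0.464, 0.886, -0.0], [-0.001, 0.0, -1.0]]
force: [0.1, -0.6, 0.2]
opening: 0.507
grasp_force: 0.0
```

Emit:
play_rows(
  moves=[
    [[0, 0, 0, 0, 0, 0], [0, 0, 0, 0, 0, 0], [0, 0, 0, 0, 0, 0], [0, 0, 0, 0, 0, 0]],
  ],
  fingers=-1,
)

```text
time_s: 11.25
position: [0.4409, -0.0367, 0.082]
tcp_rot: [[-0.886, 0.464, 0.001], [0.464, 0.886, -0.0], [-0.001, 0.0, -1.0]]
force: [1.0, -0.3, 0.6]
opening: 0.222
grasp_force: 0.0
```

```bash
python3 -c "
from h import *
st()"
```

```text
t 11.25 pos [ 0.4409 -0.0367  0.082 ] x [-0.886  0.464 -0.001] y [0.464 0.886 0.   ] z [ 0.001 -0.    -1.   ] F [ 1.  -0.3  0.6] op 0.222 gf 0.0
```

Still closing, so I'll wait a little and then turn.

Emit:
play_rows(
  moves=[
    [[0, 0, 0, 0, 0, 0], [0, 0, 0, 0, 0, 0], [0, 0, 0, 0, 0, 0]],
  ],
)

```text
time_s: 11.55
position: [0.4399, -0.0379, 0.0819]
tcp_rot: [[-0.886, 0.463, -0.002], [0.463, 0.886, -0.002], [0.001, -0.002, -1.0]]
force: [-3.9, -7.5, 4.6]
opening: 0.138
grasp_force: 29.6
```

Emit:
play_rows(
  moves=[
    [[0, 0, 0, 0, 0, 0.115], [0, 0, 0, 0, 0, 0.115], [0, 0, 0, 0, 0, 0.115], [0, 0, 0, 0, 0, 0.115], [0, 0, 0, 0, 0, 0.115]],
  ],
)

```text
time_s: 12.05
position: [0.4401, -0.0379, 0.0819]
tcp_rot: [[-0.489, 0.872, -0.001], [0.872, 0.489, -0.002], [-0.001, -0.002, -1.0]]
force: [-2.8, -8.1, 3.3]
opening: 0.135
grasp_force: 29.9
```

Emit:
play_rows(
  moves=[
    [[0, 0, 0, 0, 0, 0.115], [0, 0, 0, 0, 0, 0.115], [0, 0, 0, 0, 0, 0.115], [0, 0, 0, 0, 0, 0], [0, 0, 0, 0, 0, 0]],
  ],
)

```text
time_s: 12.55
position: [0.4402, -0.0379, 0.0819]
tcp_rot: [[-0.168, 0.986, -0.001], [0.986, 0.168, -0.002], [-0.002, -0.001, -1.0]]
force: [-3.4, -7.0, 2.9]
opening: 0.135
grasp_force: 29.9
```

Emit:
play_rows(
  moves=[
    [[0, 0, 0, 0, 0, 0.115], [0, 0, 0, 0, 0, 0.112], [0, 0, 0, 0, 0, 0], [0, 0, 0, 0, 0, 0]],
  ],
)

```text
time_s: 12.95
position: [0.4403, -0.0379, 0.0819]
tcp_rot: [[0.058, 0.998, -0.001], [0.998, -0.058, -0.002], [-0.002, -0.001, -1.0]]
force: [-2.9, -7.7, 3.5]
opening: 0.135
grasp_force: 29.9
```

```bash
python3 -c "
from h import *
s=st();print(s['moment'],s['joint_positions'])"
```

```text
t 12.95 pos [ 0.4403 -0.0379  0.0819] x [ 0.058  0.998 -0.002] y [ 0.998 -0.058 -0.001] z [-0.001 -0.002 -1.   ] F [-2.9 -7.7  3.5] op 0.135 gf 29.9
[-1.32286785  0.6246913  -0.1343288 ] [-19.38642925  33.05838115 115.46890608  -0.21310057  31.47682396
 -15.88066734]
```

Emit:
play_rows(
  moves=[
    [[0, 0, 0, 0, 0, 0], [0, 0, 0, 0, 0, 0], [0, 0, 0, 0, 0, 0], [0, 0, -20, 0, 0, 0], [0, 0, -40, 0, 0, 0]],
  ],
  fingers=0,
)

```text
time_s: 13.45
position: [0.4389, -0.0359, 0.1402]
tcp_rot: [[0.059, 0.998, -0.007], [0.998, -0.059, 0.002], [0.002, -0.007, -1.0]]
force: [0.2, -0.2, 0.1]
opening: 0.463
grasp_force: 0.0
```

Emit:
play_rows(
  moves=[
    [[0, 0, -40, 0, 0, -0.143], [0, 0, -12, 0, 0, -0.143], [0, 0, 0, 0, 0, -0.143], [0, 0, 0, 0, 0, -0.143], [0, 0, 0, 0, 0, -0.143]],
  ],
)

```text
time_s: 13.95
position: [0.4406, -0.0362, 0.1938]
tcp_rot: [[-0.615, 0.789, 0.0], [0.789, 0.615, 0.0], [-0.0, 0.0, -1.0]]
force: [-0.6, -1.1, 0.8]
opening: 0.502
grasp_force: 0.0
```

Emit:
play_rows(
  moves=[
    [[0, 0, 0, 0, 0, -0.143], [0, 0, 0, 0, 0, -0.143], [0, 0, 0, 0, 0, -0.143], [0, 0, 0, 0, 0, -0.143], [0, 0, 0, 0, 0, -0.143]],
  ],
)

```text
time_s: 14.45
position: [0.4405, -0.0362, 0.1934]
tcp_rot: [[-0.981, 0.192, -0.0], [0.192, 0.981, 0.0], [0.0, 0.0, -1.0]]
force: [0.4, -0.1, 0.3]
opening: 0.502
grasp_force: 0.0
```

Emit:
play_rows(
  moves=[
    [[0, 0, 0, 0, 0, -0.141], [-45, 20, 0, 0, 0, 0], [0, 20, 0, 0, 0, 0], [0, 0, 0, 0, 0, 0], [0, 0, 0, 0, 0, 0]],
  ],
)

```text
time_s: 14.95
position: [0.4871, 0.0012, 0.1932]
tcp_rot: [[-0.998, 0.057, -0.002], [0.057, 0.998, 0.0], [0.002, -0.0, -1.0]]
force: [0.6, 0.1, 0.2]
opening: 0.502
grasp_force: 0.0
```

```bash
python3 - <<'E'
from w import *
p=look('w5',['lane','gauge','eccentric_grip','moving_bar_face','fixed_bar_face','crank_knob','crank_axis'])
g=cv2.GaussianBlur(cv2.cvtColor(p['image'],6).astype(float),(0,0),.8)
uv=proj(p,[.4406,-.035,.08]).astype(int);print(uv)
a=p['image'][uv[1]-45:uv[1]+100,uv[0]-80:uv[0]+120];cv2.imwrite('pics/w5c.png',cv2.resize(a,None,fx=4,fy=4,interpolation=2))
for X in([.525,-.05,.0525],[.478,-.05,.0525],[.53,.05,.0525],[.483,.05,.0525]): print(proj(p,X))
E
```

```text
cam [0.42  0.007 0.341] fx 276.27201294223045
lane 0.61 [220. 201.] [ 0.5019 -0.038   0.036 ]
gauge 0.68 [312. 199.] [0.5162 0.0739 0.    ]
eccentric_grip 0.9 [212. 148.] [ 0.4382 -0.0348  0.079 ]
moving_bar_face 0.64 [214. 180.] [ 0.4753 -0.0416  0.044 ]
moving_bar_face 0.4 [ 15. 205.] [ 0.4914 -0.2671  0.044 ]
fixed_bar_face 0.76 [218. 223.] [ 0.5259 -0.0419  0.044 ]
crank_knob 0.84 [477. 163.] [0.4637 0.203  0.095 ]
crank_knob 0.68 [224. 179.] [ 0.466  -0.0244  0.095 ]
crank_axis 0.63 [456. 196.] [0.4937 0.1871 0.096 ]
t 15.35 pos [4.878e-01 3.000e-04 1.936e-01] x [-0.998  0.06  -0.   ] y [ 0.06   0.998 -0.   ] z [ 0. -0. -1.] F [ 0.5  0.5 -0.9] op 0.499 gf 0.0
[211 150]
[209.34316831 225.38837621]
[205.11002522 183.97161073]
[299.59262677 224.90071636]
[298.87766662 183.44257283]
```

View pics/w5c.png

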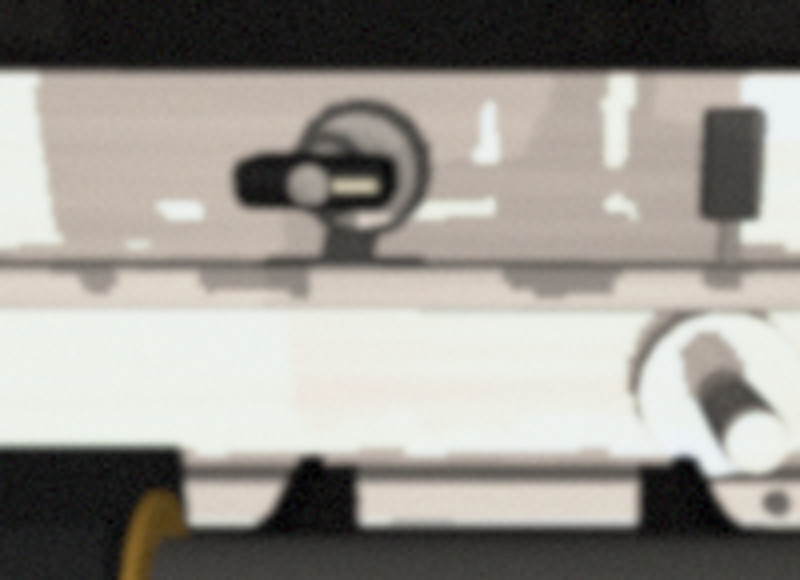

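Emit:
play_rows(
  moves=[
    [[-8, 31, 0, 0, 0, 0], [-7, 31, 20, 0, 0, 0], [0, 0, 35, 0, 0, 0], [0, 0, 0, 0, 0, 0], [0, 0, 0, 0, 0, 0]],
  ],
  fingers=0,
)

```text
time_s: 15.85
position: [0.5061, 0.0615, 0.1384]
tcp_rot: [[-0.998, 0.059, -0.002], [0.059, 0.998, 0.0], [0.002, -0.0, -1.0]]
force: [-0.5, -0.5, 1.0]
opening: 0.501
grasp_force: 0.0
```

Emit:
play_rows(
  moves=[
    [[0, 0, 30, 0, 0, 0], [0, 0, 25, 0, 0, 0], [0, 0, 13, 0, 0, 0], [0, 0, 0, 0, 0, 0], [0, 0, 0, 0, 0, 0]],
  ],
)

```text
time_s: 16.35
position: [0.5076, 0.0611, 0.0719]
tcp_rot: [[-0.998, 0.06, 0.002], [0.06, 0.998, -0.0], [-0.002, -0.0, -1.0]]
force: [0.2, -0.2, -0.3]
opening: 0.502
grasp_force: 0.0
```

Emit:
play_rows(
  moves=[
    [[0, 0, 0, 0, 0, 0], [0, 0, 0, 0, 0, 0], [0, 0, 0, 0, 0, 0], [0, 0, 0, 0, 0, 0]],
  ],
  fingers=-0.5,
)

```text
time_s: 16.75
position: [0.5069, 0.0617, 0.071]
tcp_rot: [[-0.998, 0.059, 0.001], [0.059, 0.998, -0.0], [-0.001, -0.0, -1.0]]
force: [-0.0, -1.0, 0.3]
opening: 0.276
grasp_force: 0.0
```

```bash
python3 - <<'E'
from h import *
s=st();print(go([.5065,.0612,.07]))
E
```

```text
t 16.75 pos [0.5069 0.0617 0.071 ] x [-0.998  0.059 -0.001] y [ 0.059  0.998 -0.   ] z [ 0.001 -0.    -1.   ] F [-0.  -1.   0.3] op 0.276 gf 0.0
[ 0.3 -0.5  1. ]
```

Caged, no contact force. Now slide slowly to the right end.

Emit:
play_rows(
  moves=[
    [[0, -10, 0, 0, 0, 0], [0, -14, 0, 0, 0, 0], [0, -14, 0, 0, 0, 0], [0, -14, 0, 0, 0, 0], [0, -14, 0, 0, 0, 0]],
  ],
)

```text
time_s: 17.25
position: [0.5026, -0.0058, 0.0705]
tcp_rot: [[-0.998, 0.06, -0.0], [0.06, 0.998, -0.0], [0.0, -0.0, -1.0]]
force: [0.9, 1.3, -0.6]
opening: 0.251
grasp_force: 0.5
```

Emit:
play_rows(
  moves=[
    [[0, -14, 0, 0, 0, 0], [0, -14, 0, 0, 0, 0], [0, -14, 0, 0, 0, 0], [0, -14, 0, 0, 0, 0], [0, -14, 0, 0, 0, 0]],
  ],
)

```text
time_s: 17.75
position: [0.4984, -0.0752, 0.0705]
tcp_rot: [[-0.998, 0.059, -0.0], [0.059, 0.998, 0.0], [0.0, 0.0, -1.0]]
force: [0.7, 1.9, -0.2]
opening: 0.251
grasp_force: 0.5
```

Emit:
play_rows(
  moves=[
    [[0, -14, 0, 0, 0, 0], [0, -14, 0, 0, 0, 0], [0, -14, 0, 0, 0, 0], [0, -14, 0, 0, 0, 0], [0, -13, 0, 0, 0, 0]],
  ],
)

```text
time_s: 18.25
position: [0.4945, -0.1441, 0.0706]
tcp_rot: [[-0.998, 0.059, 0.0], [0.059, 0.998, -0.0], [-0.0, -0.0, -1.0]]
force: [1.2, 0.3, -0.2]
opening: 0.255
grasp_force: 0.4
```

Emit:
play_rows(
  moves=[
    [[0, 0, 0, 0, 0, 0], [0, 0, 0, 0, 0, 0], [0, 0, 0, 0, 0, 0]],
  ],
)

```text
time_s: 18.55
position: [0.4941, -0.1425, 0.0705]
tcp_rot: [[-0.998, 0.058, -0.001], [0.058, 0.998, 0.0], [0.001, 0.0, -1.0]]
force: [-0.6, 0.6, 0.3]
opening: 0.251
grasp_force: 0.0
```

```bash
python3 - <<'E'
from h import *
s=st()
p=bot.capture('scene')
for q in('gauge','lane'):
    for r in bot.pinpoint(p,q)[:3]: print(q,r['confidence'],r['centre'],atz(p,r['centre'],.036))
a=p['image'][160:270,150:300];cv2.imwrite('pics/s2.png',cv2.resize(a,None,fx=4,fy=4,interpolation=2))
E
```

```text
t 18.55 pos [ 0.4941 -0.1425  0.0705] x [-0.998  0.058  0.001] y [0.058 0.998 0.   ] z [-0.001  0.    -1.   ] F [-0.6  0.6  0.3] op 0.251 gf 0.0
gauge 0.53 [251.9, 232.1] [ 0.49003976 -0.15968332  0.036     ]
lane 0.84 [236.6, 213.6] [ 0.48793367 -0.05935014  0.036     ]
lane 0.63 [243.5, 209.4] [ 0.51670263 -0.04787363  0.036     ]
```

View pics/s2.png

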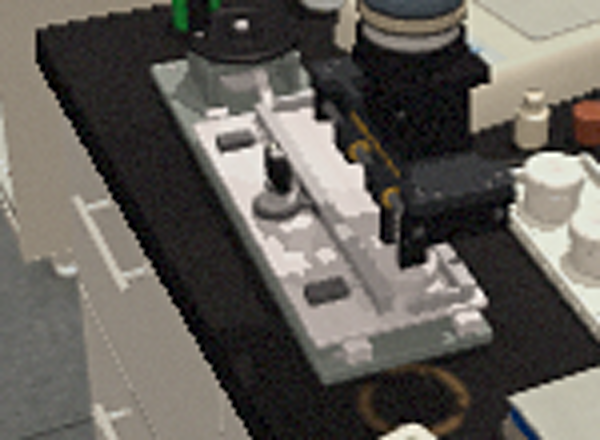

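Emit:
play_rows(
  moves=[
    [[0, 0, 0, 0, 0, 0], [0, 0, 0, 0, 0, 0], [0, 0, 0, 0, 0, 0], [0, 0, 0, 0, 0, 0], [0, 0, -10, 0, 0, 0]],
  ],
  fingers=-1,
)

```text
time_s: 19.2
position: [0.4938, -0.1425, 0.0799]
tcp_rot: [[-0.998, 0.059, -0.002], [0.059, 0.998, 0.001], [0.002, 0.001, -1.0]]
force: [0.7, 0.4, -1.6]
opening: 0.182
grasp_force: 3.0
```

Emit:
play_rows(
  moves=[
    [[0, 0, -40, 0, 0, 0], [0, 0, -40, 0, 0, 0], [0, 0, -30, 0, 0, 0], [0, 0, 0, 0, 0, 0]],
  ],
)

```text
time_s: 19.6
position: [0.497, -0.1442, 0.1952]
tcp_rot: [[-0.998, 0.058, 0.009], [0.058, 0.998, -0.005], [-0.009, -0.004, -1.0]]
force: [0.6, -0.3, -1.3]
opening: 0.171
grasp_force: 30.0
```

Emit:
play_rows(
  moves=[
    [[9.5, 41, 0, 0, 0, 0], [9.5, 41, 0, 0, 0, 0], [9.5, 41, 0, 0, 0, 0], [9.5, 41, 0, 0, 0, 0], [9.5, 41, 0, 0, 0, 0]],
  ],
)

```text
time_s: 20.1
position: [0.4577, 0.066, 0.1898]
tcp_rot: [[-0.998, 0.059, -0.002], [0.059, 0.998, 0.0], [0.002, 0.0, -1.0]]
force: [-0.4, -0.3, -1.4]
opening: 0.176
grasp_force: 30.0
```

Emit:
play_rows(
  moves=[
    [[9.5, 41, 0, 0, 0, 0], [9.5, 41, 0, 0, 0, 0], [9.5, 41, 0, 0, 0, 0], [9.5, 41, 0, 0, 0, 0], [9.5, 41, 0, 0, 0, 0]],
  ],
)

```text
time_s: 20.6
position: [0.4223, 0.2732, 0.1897]
tcp_rot: [[-0.998, 0.059, -0.002], [0.059, 0.998, -0.001], [0.002, -0.001, -1.0]]
force: [0.9, -0.7, -1.1]
opening: 0.172
grasp_force: 30.0
```

Emit:
play_rows(
  moves=[
    [[9.5, 38, 0, 0, 0, 0], [0, 0, 40, 0, 0, 0], [0, 0, 40, 0, 0, 0], [0, 0, 40, 0, 0, 0], [0, 0, 0, 0, 0, 0]],
  ],
)

```text
time_s: 21.1
position: [0.4118, 0.3083, 0.0651]
tcp_rot: [[-0.998, 0.058, -0.013], [0.059, 0.998, -0.006], [0.013, -0.007, -1.0]]
force: [-1.4, -0.6, -1.2]
opening: 0.175
grasp_force: 30.0
```

```bash
python3 - <<'E'
from h import *
s=st();print(go([.4155,.3115,.0345]))
E
```

```text
t 21.1 pos [0.4118 0.3083 0.0651] x [-0.998  0.059  0.013] y [ 0.058  0.998 -0.007] z [-0.013 -0.006 -1.   ] F [-1.4 -0.6 -1.2] op 0.175 gf 30.0
[-3.9  3.6 30.6]
```

Transient sway; let it settle, then lower in small steps until contact.

Emit:
play_rows(
  moves=[
    [[0, 0, 0, 0, 0, 0], [0, 0, 15, 0, 0, 0], [0, 0, 10, 0, 0, 0], [0, 0, 0, 0, 0, 0], [0, 0, 0, 0, 0, 0]],
  ],
)

```text
time_s: 21.6
position: [0.4172, 0.3106, 0.0467]
tcp_rot: [[-0.998, 0.059, 0.002], [0.059, 0.998, 0.001], [-0.002, 0.001, -1.0]]
force: [0.0, 0.2, -2.8]
opening: 0.171
grasp_force: 30.0
```

Emit:
play_rows(
  moves=[
    [[0, 0, 3, 0, 0, 0], [0, 0, 0, 0, 0, 0], [0, 0, 0, 0, 0, 0]],
  ],
)

```text
time_s: 21.9
position: [0.4166, 0.3105, 0.0428]
tcp_rot: [[-0.998, 0.059, 0.0], [0.059, 0.998, 0.0], [-0.0, 0.0, -1.0]]
force: [-0.7, 0.3, -1.7]
opening: 0.173
grasp_force: 30.0
```

Emit:
play_rows(
  moves=[
    [[0, 0, 2, 0, 0, 0], [0, 0, 0, 0, 0, 0], [0, 0, 0, 0, 0, 0]],
  ],
)

```text
time_s: 22.2
position: [0.4165, 0.3104, 0.0404]
tcp_rot: [[-0.998, 0.059, -0.0], [0.059, 0.998, -0.0], [0.0, -0.0, -1.0]]
force: [0.0, 0.5, -1.6]
opening: 0.173
grasp_force: 30.0
```

Emit:
play_rows(
  moves=[
    [[0, 0, 3, 0, 0, 0], [0, 0, 0, 0, 0, 0], [0, 0, 0, 0, 0, 0]],
  ],
)

```text
time_s: 22.5
position: [0.4165, 0.3104, 0.0374]
tcp_rot: [[-0.998, 0.059, -0.0], [0.059, 0.998, -0.0], [0.0, -0.0, -1.0]]
force: [0.2, 0.1, -0.9]
opening: 0.172
grasp_force: 30.0
```

Emit:
play_rows(
  moves=[
    [[0, 0, 2, 0, 0, 0], [0, 0, 0, 0, 0, 0], [0, 0, 0, 0, 0, 0]],
  ],
)

```text
time_s: 22.8
position: [0.4165, 0.3104, 0.0355]
tcp_rot: [[-0.998, 0.059, -0.0], [0.059, 0.998, -0.0], [0.0, -0.0, -1.0]]
force: [1.0, 0.3, -1.3]
opening: 0.175
grasp_force: 30.0
```

Emit:
play_rows(
  moves=[
    [[0, 0, 1, 0, 0, 0], [0, 0, 0.7, 0, 0, 0], [0, 0, 0, 0, 0, 0], [0, 0, 0, 0, 0, 0]],
  ],
)

```text
time_s: 23.2
position: [0.4171, 0.3104, 0.0348]
tcp_rot: [[-0.998, 0.059, 0.001], [0.059, 0.998, 0.0], [-0.001, 0.0, -1.0]]
force: [-0.1, -1.1, 7.3]
opening: 0.174
grasp_force: 30.0
```

Emit:
play_rows(
  moves=[
    [[0, 0, 0, 0, 0, 0], [0, 0, 0, 0, 0, 0], [0, 0, 0, 0, 0, 0], [0, 0, 0, 0, 0, 0], [0, 0, -10, 0, 0, 0]],
  ],
  fingers=0,
)

```text
time_s: 23.7
position: [0.4156, 0.31, 0.0431]
tcp_rot: [[-0.998, 0.059, -0.003], [0.059, 0.998, -0.001], [0.003, -0.001, -1.0]]
force: [0.2, 0.6, 1.8]
opening: 0.475
grasp_force: 0.0
```

Emit:
play_rows(
  moves=[
    [[0, 0, -30, 0, 0, 0], [0, 0, -45, 0, 0, 0], [0, 0, -45, 0, 0, 0], [0, 0, -45, 0, 0, 0], [0, 0, 0, 0, 0, 0]],
  ],
)

```text
time_s: 24.2
position: [0.4201, 0.3123, 0.2155]
tcp_rot: [[-0.998, 0.058, 0.013], [0.058, 0.998, 0.006], [-0.013, 0.007, -1.0]]
force: [0.1, -0.1, -0.0]
opening: 0.501
grasp_force: 0.0
```

```bash
python3 - <<'E'
from w import *
p=look('w6',['gauge','sample_0'])
E
```

```text
cam [0.351 0.317 0.363] fx 276.27201294223045
gauge 0.85 [252. 170.] [0.4143 0.3119 0.    ]
sample_0 0.83 [274. 236.] [0.5086 0.337  0.003 ]
t 24.35 pos [0.4159 0.3102 0.2089] x [-0.998  0.059  0.   ] y [ 0.059  0.998 -0.   ] z [-0. -0. -1.] F [ 0.2  0.5 -0.5] op 0.499 gf 0.0
```

Emit:
play_rows(
  moves=[
    [[-19, -40, -3, 0, 0, 0], [-19, -40, -3, 0, 0, 0], [-19, -40, -3, 0, 0, 0], [-19, -40, -3, 0, 0, 0], [-19, -40, -3, 0, 0, 0]],
  ],
)

```text
time_s: 24.85
position: [0.4985, 0.1035, 0.2218]
tcp_rot: [[-0.998, 0.059, -0.005], [0.059, 0.998, 0.0], [0.005, -0.0, -1.0]]
force: [0.3, 0.4, 1.0]
opening: 0.501
grasp_force: 0.0
```

Emit:
play_rows(
  moves=[
    [[-19, -40, -3, 0, 0, 0], [-19, -40, -3, 0, 0, 0], [-19, -40, -3, 0, 0, 0], [-19, -40, -3, 0, 0, 0], [-19, -40, -3, 0, 0, 0]],
  ],
)

```text
time_s: 25.35
position: [0.5817, -0.1014, 0.2363]
tcp_rot: [[-0.998, 0.059, -0.005], [0.059, 0.998, 0.002], [0.005, 0.002, -1.0]]
force: [1.2, 1.4, 0.6]
opening: 0.499
grasp_force: 0.0
```

Emit:
play_rows(
  moves=[
    [[-19, -40, -3, 0, 0, 0], [0, 0, 0, 0, 0, 0], [0, 0, 0, 0, 0, 0]],
  ],
)

```text
time_s: 25.65
position: [0.5981, -0.1415, 0.2392]
tcp_rot: [[-0.998, 0.061, -0.005], [0.061, 0.998, 0.003], [0.005, 0.002, -1.0]]
force: [-0.1, -0.3, 0.1]
opening: 0.499
grasp_force: 0.0
```

```bash
cat > jars.py <<'E'
from w import *
import sys
p=look(sys.argv[1],['tray_floor','lane'])
for r in bot.silhouettes(p,'sample_0')[:6]:
    m=r['pixels'].astype(np.uint8);c,_=cv2.findContours(m,0,2);c=max(c,key=len);(x,y),rad=cv2.minEnclosingCircle(c)
    print('jar',round(r['confidence'],2),np.round(r['centre'],1),'lid circ',round(x,1),round(y,1),round(rad,1),'z35',np.round(atz(p,(x,y),.035),4))
for r in bot.pinpoint(p,'sample_0')[:6]: print('pin',round(r['confidence'],2),np.round(r['centre'],1),np.round(atz(p,r['centre'],.003),4),'lane',np.round(atz(p,r['centre'],.036),4))
E
python3 jars.py w7
```

```text
cam [ 0.532 -0.136  0.388] fx 276.27201294223045
tray_floor 0.76 [249. 218.] [ 0.6613 -0.152   0.003 ]
tray_floor 0.31 [195. 215.] [ 0.6527 -0.2302  0.003 ]
lane 0.62 [331.  94.] [ 0.5001 -0.0417  0.036 ]
t 25.8 pos [ 0.598  -0.1393  0.2405] x [-0.998  0.058  0.004] y [0.058 0.998 0.002] z [-0.003  0.002 -1.   ] F [-0.2  0.6 -0. ] op 0.502 gf 0.0
jar 0.96 [249.4 218.3] lid circ 249.7 221.4 19.8 z35 [ 0.6555 -0.1499  0.035 ]
jar 0.79 [312.  211.2] lid circ 311.8 212.7 21.0 z35 [ 0.6482 -0.0662  0.035 ]
jar 0.66 [192.8 219.9] lid circ 192.6 222.4 19.2 z35 [ 0.6524 -0.2269  0.035 ]
pin 0.97 [193.1 218.5] [ 0.6573 -0.2337  0.003 ] lane [ 0.6465 -0.2253  0.036 ]
pin 0.65 [250.1 213.2] [ 0.6542 -0.1498  0.003 ] lane [ 0.6437 -0.1486  0.036 ]
pin 0.57 [311.  207.7] [ 0.6512 -0.061   0.003 ] lane [ 0.641  -0.0674  0.036 ]
```

View pics/w7.png

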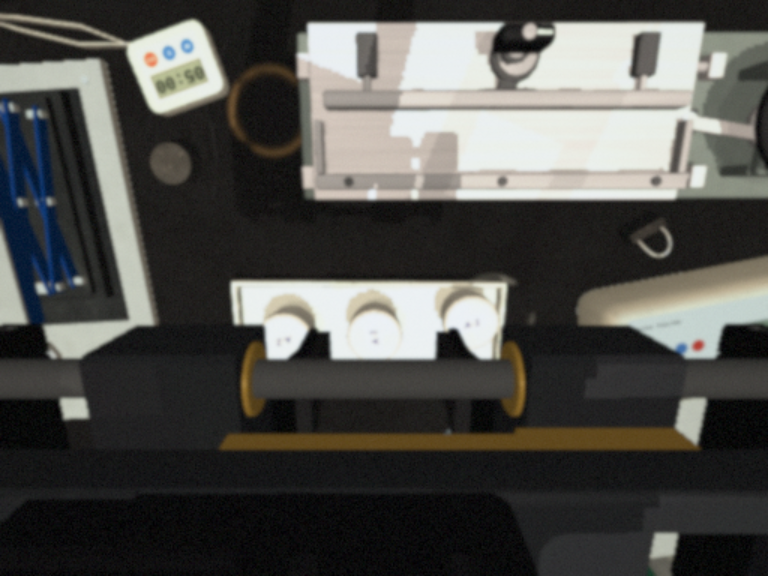

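Emit:
play_rows(
  moves=[
    [[-28, -4, 40, 0, 0, 0], [-27.5, -3.2, 40, 0, 0, 0], [0, 0, 40, 0, 0, 0], [0, 0, 20, 0, 0, 0], [0, 0, 0, 0, 0, 0]],
  ],
  fingers=0.4,
)

```text
time_s: 26.4
position: [0.6515, -0.1492, 0.0978]
tcp_rot: [[-0.998, 0.057, -0.008], [0.057, 0.998, 0.003], [0.008, 0.003, -1.0]]
force: [-0.7, 0.7, -0.5]
opening: 0.693
grasp_force: 0.0
```

Emit:
play_rows(
  moves=[
    [[0, 0, 25, 0, 0, 0], [0, 0, 25, 0, 0, 0], [0, 0, 12, 0, 0, 0], [0, 0, 0, 0, 0, 0], [0, 0, 0, 0, 0, 0]],
  ],
)

```text
time_s: 26.9
position: [0.6552, -0.1516, 0.0413]
tcp_rot: [[-0.998, 0.058, 0.002], [0.058, 0.998, -0.001], [-0.002, -0.001, -1.0]]
force: [-0.3, -0.4, 0.2]
opening: 0.702
grasp_force: 0.0
```

Emit:
play_rows(
  moves=[
    [[0, 0, 0, 0, 0, 0], [0, 0, 0, 0, 0, 0], [0, 0, 0, 0, 0, 0], [0, 0, 0, 0, 0, 0]],
  ],
  fingers=-1,
)

```text
time_s: 27.3
position: [0.6551, -0.1519, 0.0412]
tcp_rot: [[-0.998, 0.059, 0.002], [0.059, 0.998, -0.001], [-0.002, -0.001, -1.0]]
force: [-0.4, 0.0, 5.4]
opening: 0.554
grasp_force: 30.0
```

```bash
python3 - <<'E'
from h import *
s=st()
p=bot.capture('scene')
for r in bot.pinpoint(p,'sample_0')[:4]: print(r['confidence'],r['centre'],atz(p,r['centre'],.003))
E
```

```text
t 27.3 pos [ 0.6551 -0.1519  0.0412] x [-0.998  0.059 -0.002] y [ 0.059  0.998 -0.001] z [ 0.002 -0.001 -1.   ] F [-0.4  0.   5.4] op 0.554 gf 30.0
0.74 [315.2, 239.6] [ 0.66272074 -0.23150747  0.003     ]
0.6 [297.6, 227.2] [ 0.64747903 -0.15939899  0.003     ]
0.55 [197.1, 167.0] [0.49669214 0.32634548 0.003     ]
0.49 [279.8, 210.0] [ 0.64370608 -0.05729826  0.003     ]
```

Emit:
play_rows(
  moves=[
    [[0, 0, 0, 0, 0, 0], [0, 0, 0, 0, 0, 0], [0, 0, 0, 0, 0, 0]],
  ],
  fingers=0.4,
)

```text
time_s: 27.7
position: [0.6539, -0.1514, 0.0394]
tcp_rot: [[-0.998, 0.059, -0.001], [0.059, 0.998, 0.0], [0.001, 0.0, -1.0]]
force: [0.1, -0.2, 0.3]
opening: 0.682
grasp_force: 0.0
```

Emit:
play_rows(
  moves=[
    [[0, 0, 0, 0, 0, 0.143], [0, 0, 0, 0, 0, 0.143], [0, 0, 0, 0, 0, 0.143], [0, 0, 0, 0, 0, 0.143], [0, 0, 0, 0, 0, 0.143]],
  ],
)

```text
time_s: 28.2
position: [0.654, -0.1514, 0.0393]
tcp_rot: [[-0.711, 0.703, -0.001], [0.703, 0.711, 0.0], [0.001, -0.0, -1.0]]
force: [0.2, -0.1, 0.3]
opening: 0.701
grasp_force: 0.0
```

Emit:
play_rows(
  moves=[
    [[0, 0, 0, 0, 0, 0.143], [0, 0, 0, 0, 0, 0.143], [0, 0, 0, 0, 0, 0.143], [0, 0, 0, 0, 0, 0.143], [0, 0, 0, 0, 0, 0.143]],
  ],
)

```text
time_s: 28.7
position: [0.654, -0.1514, 0.0393]
tcp_rot: [[-0.076, 0.997, -0.001], [0.997, 0.076, 0.0], [0.0, -0.001, -1.0]]
force: [-0.5, 0.1, 0.5]
opening: 0.698
grasp_force: 0.0
```

Emit:
play_rows(
  moves=[
    [[0, 0, 0, 0, 0, 0.141], [0, 0, 0, 0, 0, 0], [0, 0, 0, 0, 0, 0]],
  ],
)

```text
time_s: 29.0
position: [0.6541, -0.1515, 0.0395]
tcp_rot: [[0.056, 0.998, -0.001], [0.998, -0.056, 0.0], [0.0, -0.001, -1.0]]
force: [0.3, -1.4, 0.1]
opening: 0.703
grasp_force: 0.0
```

Emit:
play_rows(
  moves=[
    [[0, 0, 0, 0, 0, 0], [0, 0, 0, 0, 0, 0], [0, 0, 0, 0, 0, 0], [0, 0, 0, 0, 0, 0], [0, 0, 0, 0, 0, 0]],
  ],
  fingers=-1,
)

```text
time_s: 29.5
position: [0.6543, -0.1515, 0.0398]
tcp_rot: [[0.059, 0.998, -0.0], [0.998, -0.059, -0.0], [-0.0, -0.0, -1.0]]
force: [-0.2, -0.6, 0.7]
opening: 0.556
grasp_force: 30.0
```

Emit:
play_rows(
  moves=[
    [[0, 0, -10, 0, 0, 0], [0, 0, -30, 0, 0, 0], [0, 0, -30, 0, 0, 0], [0, 0, -20, 0, 0, 0], [0, 0, 0, 0, 0, 0]],
  ],
)

```text
time_s: 30.0
position: [0.6567, -0.1524, 0.1342]
tcp_rot: [[0.059, 0.998, 0.008], [0.998, -0.059, -0.003], [-0.003, 0.008, -1.0]]
force: [-0.6, -0.9, -0.5]
opening: 0.556
grasp_force: 30.0
```

Emit:
play_rows(
  moves=[
    [[25, -39.8, 0, 0, 0, 0], [25, -39.8, 0, 0, 0, 0], [25.5, -39.8, 0, 0, 0, 0], [25.5, -39.8, 0, 0, 0, 0], [0, 0, 0, 0, 0, 0]],
  ],
)

```text
time_s: 30.5
position: [0.4911, -0.0363, 0.1281]
tcp_rot: [[0.056, 0.998, -0.015], [0.998, -0.056, 0.005], [0.004, -0.016, -1.0]]
force: [-0.9, 0.6, -1.2]
opening: 0.549
grasp_force: 30.0
```

Emit:
play_rows(
  moves=[
    [[0, 0, 20, 0, 0, 0], [0, 0, 10, 0, 0, 0], [0, 0, 0, 0, 0, 0], [0, 0, 0, 0, 0, 0], [0, 0, 0, 0, 0, 0]],
  ],
)

```text
time_s: 31.0
position: [0.5019, -0.0417, 0.1]
tcp_rot: [[0.059, 0.998, 0.001], [0.998, -0.059, -0.0], [-0.0, 0.001, -1.0]]
force: [0.0, -0.1, -0.5]
opening: 0.554
grasp_force: 30.0
```

```bash
python3 - <<'E'
from w import *
s=st();print(go([.5012,-.0414,.074]))
p=look('w8',['lane','sample_0','fixed_bar_face','moving_bar_face'])
E
```

```text
t 31.0 pos [ 0.5019 -0.0417  0.1   ] x [ 0.059  0.998 -0.   ] y [ 0.998 -0.059  0.001] z [ 0.001 -0.    -1.   ] F [ 0.  -0.1 -0.5] op 0.554 gf 30.0
[ 0.2 -0.7 26. ]
cam [0.506 0.027 0.248] fx 276.27201294223045
sample_0 0.85 [252. 222.] [ 0.4981 -0.0608  0.003 ]
sample_0 0.67 [413. 218.] [ 0.6488 -0.0659  0.003 ]
fixed_bar_face 0.92 [286. 212.] [ 0.5258 -0.0398  0.044 ]
moving_bar_face 0.76 [221. 213.] [ 0.4755 -0.038   0.044 ]
t 31.25 pos [ 0.5016 -0.0415  0.1002] x [ 0.059  0.998 -0.   ] y [ 0.998 -0.059  0.001] z [ 0.001 -0.    -1.   ] F [ 1.2  0.3 -0.6] op 0.552 gf 30.0
```

View pics/w8.png

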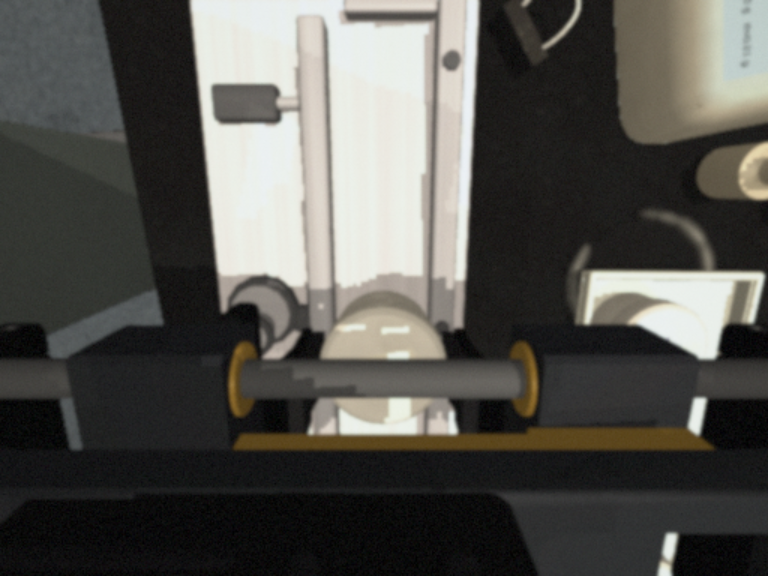

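Emit:
play_rows(
  moves=[
    [[0, 0, 10, 0, 0, 0], [0, 0, 8, 0, 0, 0], [0, 0, 4, 0, 0, 0], [0, 0, 0, 0, 0, 0], [0, 0, 0, 0, 0, 0]],
  ],
)

```text
time_s: 31.75
position: [0.5012, -0.0413, 0.0775]
tcp_rot: [[0.059, 0.998, -0.001], [0.998, -0.059, 0.0], [0.0, -0.001, -1.0]]
force: [-0.2, 1.2, -0.4]
opening: 0.554
grasp_force: 30.0
```

Emit:
play_rows(
  moves=[
    [[0, 0, 3, 0, 0, 0], [0, 0, 1, 0, 0, 0], [0, 0, 0, 0, 0, 0], [0, 0, 0, 0, 0, 0]],
  ],
)

```text
time_s: 32.15
position: [0.5013, -0.0413, 0.0739]
tcp_rot: [[0.059, 0.998, 0.0], [0.998, -0.059, -0.0], [-0.0, 0.0, -1.0]]
force: [0.2, 0.1, -1.5]
opening: 0.553
grasp_force: 30.0
```

Emit:
play_rows(
  moves=[
    [[0, 0, 0.7, 0, 0, 0], [0, 0, 0, 0, 0, 0], [0, 0, 0, 0, 0, 0], [0, 0, -8, 0, 0, 0], [0, 0, -25, 0, 0, 0]],
  ],
  fingers=0.32,
)

```text
time_s: 32.65
position: [0.4999, -0.041, 0.1053]
tcp_rot: [[0.059, 0.998, -0.005], [0.998, -0.059, 0.001], [0.001, -0.005, -1.0]]
force: [-0.0, 0.3, 1.1]
opening: 0.659
grasp_force: 0.0
```

Emit:
play_rows(
  moves=[
    [[0, 0, -40, 0, 0, 0], [-25, 39, -30, 0, 0, 0], [-25, 39, -30, 0, 0, 0], [-30, 39, 0, 0, 0, 0], [-40, 39, 0, 0, 0, 0]],
  ],
)

```text
time_s: 33.15
position: [0.6413, -0.1613, 0.2033]
tcp_rot: [[0.057, 0.998, 0.004], [0.998, -0.057, -0.001], [-0.001, 0.004, -1.0]]
force: [0.1, 0.3, -0.7]
opening: 0.656
grasp_force: 0.0
```

Emit:
play_rows(
  moves=[
    [[-30, 0, 0, 0, 0, 0], [0, 0, 0, 0, 0, 0], [0, 0, 0, 0, 0, 0]],
  ],
)

```text
time_s: 33.45
position: [0.6366, -0.1909, 0.2005]
tcp_rot: [[0.061, 0.998, -0.001], [0.998, -0.061, 0.001], [0.001, -0.001, -1.0]]
force: [0.1, -0.4, 0.9]
opening: 0.664
grasp_force: 0.0
```

```bash
python3 jars.py w9
```

```text
cam [ 0.641 -0.122  0.349] fx 276.27201294223045
tray_floor 0.79 [277. 151.] [ 0.6654 -0.1551  0.003 ]
t 33.6 pos [ 0.6367 -0.1892  0.2007] x [0.058 0.998 0.001] y [ 0.998 -0.058 -0.001] z [-0.001  0.001 -1.   ] F [-0.3  0.3  0.2] op 0.665 gf 0.0
jar 0.79 [99.4 42.4] lid circ 103.0 43.5 37.3 z35 [ 0.4891 -0.0319  0.035 ]
jar 0.68 [275.  218.3] lid circ 273.2 216.5 22.9 z35 [ 0.6558 -0.2293  0.035 ]
jar 0.59 [ 99.  100.3] lid circ 87.3 101.8 121.7 z35 [ 0.4611 -0.0873  0.035 ]
jar 0.43 [103.8 101.3] lid circ 90.5 103.7 125.9 z35 [ 0.4641 -0.0894  0.035 ]
pin 0.97 [260.2  73. ] [ 0.6499 -0.0642  0.003 ] lane [ 0.649  -0.0698  0.036 ]
pin 0.81 [272.6 207.8] [ 0.6571 -0.2283  0.003 ] lane [ 0.6556 -0.2182  0.036 ]
pin 0.59 [114.6  49.5] [ 0.4857 -0.0296  0.003 ] lane [ 0.5005 -0.0384  0.036 ]
```

View pics/w9.png

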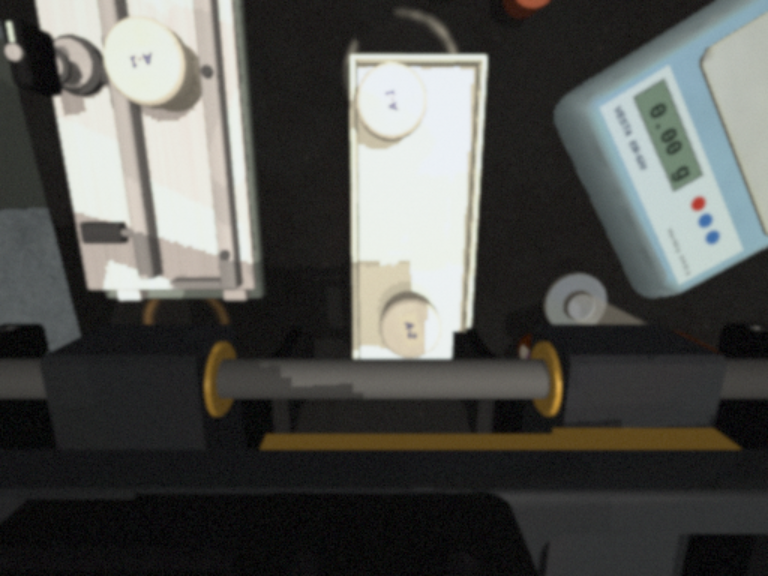

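```bash
python3 - <<'E'
from h import *
p=bot.capture('wrist')
for c in((390,101),(411,325),(147,60)):
    z=.043 if c[0]>200 else .076
    print(atz(p,(c[0]/1.5,c[1]/1.5),z))
print(go([.649,-.066,.040]))
E
```

```text
[ 0.64901695 -0.06400188  0.043     ]
[ 0.65700192 -0.22544102  0.043     ]
[ 0.50497568 -0.0395112   0.076     ]
[123.9   4.7 160.8]
```

Emit:
play_rows(
  moves=[
    [[42, 2, 0, 0, 0, 0], [42, 2, 30, 0, 0, 0], [42, 1, 40, 0, 0, 0], [0, 0, 30, 0, 0, 0], [0, 0, 0, 0, 0, 0]],
  ],
  fingers=0.5,
)

```text
time_s: 34.25
position: [0.6456, -0.0693, 0.1028]
tcp_rot: [[0.056, 0.998, -0.01], [0.998, -0.056, 0.003], [0.002, -0.01, -1.0]]
force: [-0.7, -0.6, -0.7]
opening: 0.748
grasp_force: 0.0
```

Emit:
play_rows(
  moves=[
    [[0, 0, 25, 0, 0, 0], [0, 0, 25, 0, 0, 0], [0, 0, 10, 0, 0, 0], [0, 0, 0, 0, 0, 0], [0, 0, 0, 0, 0, 0]],
  ],
)

```text
time_s: 34.75
position: [0.6502, -0.073, 0.0484]
tcp_rot: [[0.059, 0.998, 0.002], [0.998, -0.059, -0.001], [-0.001, 0.002, -1.0]]
force: [-0.0, -0.5, 0.4]
opening: 0.751
grasp_force: 0.0
```

Emit:
play_rows(
  moves=[
    [[0, 0, 0, 0, 0, 0], [0, 0, 0, 0, 0, 0], [0, 0, 0, 0, 0, 0], [0, 0, 0, 0, 0, 0], [0, 0, 0, 0, 0, 0]],
  ],
  fingers=-1,
)

```text
time_s: 35.25
position: [0.6497, -0.0725, 0.048]
tcp_rot: [[0.059, 0.998, 0.001], [0.998, -0.059, -0.0], [-0.0, 0.001, -1.0]]
force: [-0.9, 0.4, 5.8]
opening: 0.547
grasp_force: 30.0
```

```bash
python3 - <<'E'
from h import *
s=st();print(go([.6490,-.064,.040]))
E
```

```text
t 35.25 pos [ 0.6497 -0.0725  0.048 ] x [ 0.059  0.998 -0.   ] y [ 0.998 -0.059  0.001] z [ 0.001 -0.    -1.   ] F [-0.9  0.4  5.8] op 0.547 gf 30.0
[ 8.5 -1.2  8. ]
```

Emit:
play_rows(
  moves=[
    [[0, 0, 0, 0, 0, 0], [0, 0, 0, 0, 0, 0], [4.5, -0.5, 0, 0, 0, 0], [4, 0, 4, 0, 0, 0], [0, 0, 4, 0, 0, 0]],
  ],
  fingers=0.4,
)

```text
time_s: 35.75
position: [0.6489, -0.0629, 0.0384]
tcp_rot: [[0.058, 0.998, -0.001], [0.998, -0.058, 0.0], [0.0, -0.001, -1.0]]
force: [0.2, 0.1, -0.5]
opening: 0.698
grasp_force: 0.0
```

Emit:
play_rows(
  moves=[
    [[0, 0, 0, 0, 0, 0], [0, 0, 0, 0, 0, 0]],
  ],
)

```text
time_s: 35.95
position: [0.6489, -0.0637, 0.0385]
tcp_rot: [[0.059, 0.998, -0.001], [0.998, -0.059, 0.0], [0.0, -0.001, -1.0]]
force: [0.1, 0.6, 0.3]
opening: 0.7
grasp_force: 0.0
```

Emit:
play_rows(
  moves=[
    [[0, 0, 0, 0, 0, 0], [0, 0, 0, 0, 0, 0], [0, 0, 0, 0, 0, 0], [0, 0, 0, 0, 0, 0], [0, 0, 0, 0, 0, 0]],
  ],
  fingers=-1,
)

```text
time_s: 36.45
position: [0.6493, -0.064, 0.0391]
tcp_rot: [[0.059, 0.998, 0.0], [0.998, -0.059, -0.0], [-0.0, 0.0, -1.0]]
force: [0.8, -0.3, -0.1]
opening: 0.556
grasp_force: 30.0
```

Emit:
play_rows(
  moves=[
    [[0, 0, -10, 0, 0, 0], [0, 0, -25, 0, 0, 0], [0, 0, -30, 0, 0, 0], [0, 0, -25, 0, 0, 0], [0, 0, 0, 0, 0, 0]],
  ],
)

```text
time_s: 36.95
position: [0.652, -0.0645, 0.1337]
tcp_rot: [[0.059, 0.998, 0.009], [0.998, -0.059, -0.002], [-0.002, 0.009, -1.0]]
force: [1.2, 0.1, -1.5]
opening: 0.549
grasp_force: 30.0
```

```bash
python3 - <<'E'
from h import *
L=lambda y:(.5012+.058*y,-.0414+.998*y)
for y in(.08,-.08): print(L(y),go([*L(y),.1]))
st()
E
```

```text
(0.50584, 0.03844000000000001) [  94.2 -152.2   32.2]
(0.49656, -0.12124000000000001) [ -65.8 -152.1   32.5]
t 36.95 pos [ 0.652  -0.0645  0.1337] x [ 0.059  0.998 -0.002] y [ 0.998 -0.059  0.009] z [ 0.009 -0.002 -1.   ] F [ 1.2  0.1 -1.5] op 0.549 gf 30.0
```

Emit:
play_rows(
  moves=[
    [[22, -37.3, 0, 0, 0, 0], [24, -37.3, 0, 0, 0, 0], [24, -37.3, 0, 0, 0, 0], [23.7, -37.3, 0, 0, 0, 0], [0, 0, 0, 0, 0, 0]],
  ],
)

```text
time_s: 37.45
position: [0.4968, 0.042, 0.1277]
tcp_rot: [[0.056, 0.998, -0.013], [0.998, -0.056, 0.002], [0.002, -0.013, -1.0]]
force: [0.9, 0.0, -1.3]
opening: 0.557
grasp_force: 30.0
```

Emit:
play_rows(
  moves=[
    [[0, 0, 20, 0, 0, 0], [0, 0, 10, 0, 0, 0], [0, 0, 0, 0, 0, 0], [0, 0, 0, 0, 0, 0], [0, 0, 0, 0, 0, 0]],
  ],
)

```text
time_s: 37.95
position: [0.5063, 0.0382, 0.0992]
tcp_rot: [[0.059, 0.998, 0.001], [0.998, -0.059, -0.0], [-0.0, 0.001, -1.0]]
force: [-0.3, -0.2, -0.8]
opening: 0.555
grasp_force: 30.0
```

```bash
python3 - <<'E'
from h import *
s=st();print(go([.5058,.0384,.073]))
E
```

```text
t 37.95 pos [0.5063 0.0382 0.0992] x [ 0.059  0.998 -0.   ] y [ 0.998 -0.059  0.001] z [ 0.001 -0.    -1.   ] F [-0.3 -0.2 -0.8] op 0.555 gf 30.0
[ 0.2 -0.5 26.2]
```

Emit:
play_rows(
  moves=[
    [[0, -0.3, 10, 0, 0, 0], [0, 0, 8, 0, 0, 0], [0, 0, 4, 0, 0, 0], [0, 0, 0, 0, 0, 0], [0, 0, 0, 0, 0, 0]],
  ],
)

```text
time_s: 38.45
position: [0.5053, 0.0385, 0.0767]
tcp_rot: [[0.059, 0.998, -0.001], [0.998, -0.059, 0.0], [0.0, -0.001, -1.0]]
force: [0.6, 0.3, -0.8]
opening: 0.557
grasp_force: 30.0
```

Emit:
play_rows(
  moves=[
    [[0, 0, 3, 0, 0, 0], [0, 0, 1, 0, 0, 0], [0, 0, 0, 0, 0, 0], [0, 0, 0, 0, 0, 0]],
  ],
)

```text
time_s: 38.85
position: [0.5054, 0.0385, 0.0731]
tcp_rot: [[0.059, 0.998, 0.0], [0.998, -0.059, -0.0], [-0.0, 0.0, -1.0]]
force: [-0.5, -0.4, -0.8]
opening: 0.554
grasp_force: 30.0
```

Emit:
play_rows(
  moves=[
    [[0, 0, 0.5, 0, 0, 0], [0, 0, 0, 0, 0, 0], [0, 0, 0, 0, 0, 0], [0, 0, -8, 0, 0, 0], [0, 0, -25, 0, 0, 0]],
  ],
  fingers=0.32,
)

```text
time_s: 39.35
position: [0.5039, 0.0387, 0.1046]
tcp_rot: [[0.059, 0.998, -0.005], [0.998, -0.059, 0.001], [0.0, -0.005, -1.0]]
force: [0.7, 1.0, 0.1]
opening: 0.661
grasp_force: 0.0
```

Emit:
play_rows(
  moves=[
    [[0, 0, -40, 0, 0, 0], [-31, 22.5, -30, 0, 0, 0], [-31, 22.5, -25, 0, 0, 0], [-31, 22.5, 0, 0, 0, 0], [-31, 22.5, 0, 0, 0, 0]],
  ],
)

```text
time_s: 39.85
position: [0.5892, -0.0919, 0.2028]
tcp_rot: [[0.059, 0.998, 0.003], [0.998, -0.059, -0.001], [-0.001, 0.003, -1.0]]
force: [-0.3, 0.5, 0.2]
opening: 0.661
grasp_force: 0.0
```

Emit:
play_rows(
  moves=[
    [[-31, 22.5, 0, 0, 0, 0], [-31, 22.5, 0, 0, 0, 0], [-31, 22, 0, 0, 0, 0], [0, 0, 0, 0, 0, 0], [0, 0, 0, 0, 0, 0]],
  ],
)

```text
time_s: 40.35
position: [0.649, -0.1879, 0.2005]
tcp_rot: [[0.06, 0.998, -0.001], [0.998, -0.06, 0.001], [0.001, -0.001, -1.0]]
force: [-0.2, -0.7, 0.6]
opening: 0.659
grasp_force: 0.0
```

```bash
python3 jars.py w10; python3 -c "
from h import *
print(go([.6568,-.228,.039]))"
```

```text
cam [ 0.653 -0.119  0.349] fx 276.27201294223045
tray_floor 0.78 [267. 156.] [ 0.6651 -0.1575  0.003 ]
t 40.5 pos [ 0.6485 -0.186   0.2006] x [0.058 0.998 0.001] y [ 0.998 -0.058 -0.001] z [-0.001  0.001 -1.   ] F [-0.2  0.1  0. ] op 0.661 gf 0.0
jar 0.85 [89.1 49.3] lid circ 90.9 48.2 37.6 z35 [ 0.4882 -0.0327  0.035 ]
jar 0.66 [265.5 221. ] lid circ 262.3 219.1 22.4 z35 [ 0.6551 -0.229   0.035 ]
pin 0.91 [262.8 213. ] [ 0.6564 -0.2318  0.003 ] lane [ 0.6561 -0.221   0.036 ]
pin 0.65 [102.1  52.9] [ 0.4832 -0.0294  0.003 ] lane [ 0.4994 -0.038   0.036 ]
[-41.6  10.5 161.7]
```

Emit:
play_rows(
  moves=[
    [[-14, 3.3, 15, 0, 0, 0], [-14, 3.3, 30, 0, 0, 0], [-14.5, 3, 30, 0, 0, 0], [0, 0, 25, 0, 0, 0], [0, 0, 0, 0, 0, 0]],
  ],
  fingers=0.5,
)

```text
time_s: 41.1
position: [0.6531, -0.2298, 0.0951]
tcp_rot: [[0.06, 0.998, -0.009], [0.998, -0.06, 0.004], [0.004, -0.009, -1.0]]
force: [-0.8, 0.1, 0.5]
opening: 0.747
grasp_force: 0.0
```

Emit:
play_rows(
  moves=[
    [[0, 0, 0, 0, 0, 0], [0, 0, 0, 0, 0, 0]],
  ],
)

```text
time_s: 41.3
position: [0.6574, -0.2307, 0.1019]
tcp_rot: [[0.059, 0.998, 0.002], [0.998, -0.059, -0.001], [-0.001, 0.002, -1.0]]
force: [-0.1, 0.2, 0.5]
opening: 0.751
grasp_force: 0.0
```

```bash
python3 -c "
from h import *
st();print(go([.656,-.229,.039]))"
```

```text
t 41.3 pos [ 0.6574 -0.2307  0.1019] x [ 0.059  0.998 -0.001] y [ 0.998 -0.059  0.002] z [ 0.002 -0.001 -1.   ] F [-0.1  0.2  0.5] op 0.751 gf 0.0
[ 1.7 -1.7 62.8]
```

Emit:
play_rows(
  moves=[
    [[1, -0.7, 22, 0, 0, 0], [0, 0, 22, 0, 0, 0], [0, 0, 14, 0, 0, 0], [0, 0, 4, 0, 0, 0], [0, 0, 0, 0, 0, 0]],
  ],
)

```text
time_s: 41.8
position: [0.656, -0.2293, 0.0388]
tcp_rot: [[0.059, 0.998, 0.0], [0.998, -0.059, -0.0], [-0.0, 0.0, -1.0]]
force: [-0.4, 0.4, -0.6]
opening: 0.752
grasp_force: 0.0
```

Emit:
play_rows(
  moves=[
    [[0, 0, 0, 0, 0, 0], [0, 0, 0, 0, 0, 0], [0, 0, 0, 0, 0, 0], [0, 0, 0, 0, 0, 0], [0, 0, 0, 0, 0, 0]],
  ],
  fingers=-1,
)

```text
time_s: 42.3
position: [0.6563, -0.2296, 0.0395]
tcp_rot: [[0.059, 0.998, 0.001], [0.998, -0.059, -0.001], [-0.001, 0.001, -1.0]]
force: [-0.6, 0.0, 4.8]
opening: 0.556
grasp_force: 30.0
```

Emit:
play_rows(
  moves=[
    [[0, 0, -10, 0, 0, 0], [0, 0, -25, 0, 0, 0], [0, 0, -30, 0, 0, 0], [0, 0, -25, 0, 0, 0], [0, 0, 0, 0, 0, 0]],
  ],
)

```text
time_s: 42.8
position: [0.6584, -0.2306, 0.1332]
tcp_rot: [[0.059, 0.998, 0.008], [0.998, -0.059, -0.004], [-0.004, 0.008, -1.0]]
force: [-0.1, 0.1, -0.2]
opening: 0.554
grasp_force: 30.0
```

Emit:
play_rows(
  moves=[
    [[0, 0, 0, 0, 0, 0], [0, 0, 0, 0, 0, 0]],
  ],
)

```text
time_s: 43.0
position: [0.6546, -0.2287, 0.1269]
tcp_rot: [[0.059, 0.998, -0.003], [0.998, -0.059, 0.002], [0.001, -0.003, -1.0]]
force: [-0.7, 0.4, -0.4]
opening: 0.556
grasp_force: 30.0
```

```bash
python3 -c "
from h import *
st();print(go([.4966,-.1212,.1]))"
```

```text
t 43.0 pos [ 0.6546 -0.2287  0.1269] x [0.059 0.998 0.001] y [ 0.998 -0.059 -0.003] z [-0.003  0.002 -1.   ] F [-0.7  0.4 -0.4] op 0.556 gf 30.0
[  97.9 -164.    27.5]
```

Emit:
play_rows(
  moves=[
    [[19.7, -33.1, 0, 0, 0, 0], [19.7, -33.1, 0, 0, 0, 0], [19.7, -33.1, 0, 0, 0, 0], [19.7, -33.1, 0, 0, 0, 0], [19.7, -33.1, 0, 0, 0, 0]],
  ],
)

```text
time_s: 43.5
position: [0.494, -0.1199, 0.1271]
tcp_rot: [[0.059, 0.998, -0.003], [0.998, -0.059, 0.001], [0.001, -0.003, -1.0]]
force: [0.4, 1.1, 0.2]
opening: 0.556
grasp_force: 30.0
```

Emit:
play_rows(
  moves=[
    [[0, 0, 0, 0, 0, 0], [0, 0, 20, 0, 0, 0], [0, 0, 10, 0, 0, 0], [0, 0, 0, 0, 0, 0], [0, 0, 0, 0, 0, 0]],
  ],
)

```text
time_s: 44.0
position: [0.4964, -0.1214, 0.0979]
tcp_rot: [[0.059, 0.998, -0.001], [0.998, -0.059, 0.001], [0.001, -0.001, -1.0]]
force: [1.1, 0.2, -0.5]
opening: 0.552
grasp_force: 30.0
```

Emit:
play_rows(
  moves=[
    [[0, 0, 0, 0, 0, 0], [0, 0, 0, 0, 0, 0]],
  ],
)

```text
time_s: 44.2
position: [0.4968, -0.1215, 0.0989]
tcp_rot: [[0.059, 0.998, 0.001], [0.998, -0.059, -0.0], [-0.0, 0.001, -1.0]]
force: [-0.8, -0.6, -1.0]
opening: 0.551
grasp_force: 30.0
```

```bash
python3 -c "
from h import *
st();print(go([.4966,-.1212,.073]))"
```

```text
t 44.2 pos [ 0.4968 -0.1215  0.0989] x [ 0.059  0.998 -0.   ] y [ 0.998 -0.059  0.001] z [ 0.001 -0.    -1.   ] F [-0.8 -0.6 -1. ] op 0.551 gf 30.0
[ 0.3 -0.3 25.9]
```

Emit:
play_rows(
  moves=[
    [[0, -0.2, 10, 0, 0, 0], [0, 0, 8, 0, 0, 0], [0, 0, 4, 0, 0, 0], [0, 0, 0, 0, 0, 0], [0, 0, 0, 0, 0, 0]],
  ],
)

```text
time_s: 44.7
position: [0.4961, -0.1212, 0.0762]
tcp_rot: [[0.059, 0.998, -0.001], [0.998, -0.059, 0.0], [0.0, -0.001, -1.0]]
force: [-0.1, 0.5, -0.7]
opening: 0.552
grasp_force: 30.0
```

Emit:
play_rows(
  moves=[
    [[0, 0, 3, 0, 0, 0], [0, 0, 1, 0, 0, 0], [0, 0, 0, 0, 0, 0], [0, 0, 0, 0, 0, 0]],
  ],
)

```text
time_s: 45.1
position: [0.4962, -0.1212, 0.0725]
tcp_rot: [[0.059, 0.998, 0.0], [0.998, -0.059, -0.0], [-0.0, 0.0, -1.0]]
force: [-0.0, 0.4, -0.9]
opening: 0.552
grasp_force: 30.0
```

Emit:
play_rows(
  moves=[
    [[0, 0, 0.3, 0, 0, 0], [0, 0, 0, 0, 0, 0], [0, 0, 0, 0, 0, 0], [0, 0, -8, 0, 0, 0], [0, 0, -25, 0, 0, 0]],
  ],
  fingers=0.32,
)

```text
time_s: 45.6
position: [0.4947, -0.1206, 0.1042]
tcp_rot: [[0.059, 0.998, -0.004], [0.998, -0.059, 0.002], [0.002, -0.005, -1.0]]
force: [-0.4, -0.5, -0.3]
opening: 0.657
grasp_force: 0.0
```

Emit:
play_rows(
  moves=[
    [[0, 0, -40, 0, 0, 0], [0, 0, -40, 0, 0, 0], [35, -5, -15, 0, 0, 0], [35, -5, 0, 0, 0, 0], [35, -5, 0, 0, 0, 0]],
  ],
)

```text
time_s: 46.1
position: [0.4877, -0.0147, 0.2018]
tcp_rot: [[0.06, 0.998, 0.003], [0.998, -0.06, -0.001], [-0.0, 0.003, -1.0]]
force: [-0.0, 0.5, -0.3]
opening: 0.661
grasp_force: 0.0
```

Emit:
play_rows(
  moves=[
    [[35, -5, 0, 0, 0, 0], [35, -5, 0, 0, 0, 0], [35, -3, 0, 0, 0, 0], [0, 0, 0, 0, 0, 0], [0, 0, 0, 0, 0, 0]],
  ],
)

```text
time_s: 46.6
position: [0.4805, 0.0906, 0.2007]
tcp_rot: [[0.057, 0.998, 0.001], [0.998, -0.057, -0.001], [-0.0, 0.001, -1.0]]
force: [-0.9, -0.5, -0.2]
opening: 0.66
grasp_force: 0.0
```

```bash
python3 - <<'E'
from w import *
p=look('w11',['crank_knob','crank_axis','sample_0','lane','eccentric_grip'])
for r in bot.silhouettes(p,'crank_knob')[:2]: print(r['confidence'],r['centre'])
E
```

```text
cam [0.484 0.159 0.349] fx 276.27201294223045
crank_knob 0.78 [230.  79.] [0.4645 0.1982 0.095 ]
sample_0 0.93 [277. 287.] [ 0.5035 -0.0639  0.003 ]
lane 0.82 [279. 285.] [ 0.5035 -0.0402  0.036 ]
t 46.9 pos [0.4808 0.089  0.2002] x [ 0.061  0.998 -0.   ] y [ 0.998 -0.061  0.   ] z [ 0. -0. -1.] F [ 0.1 -0.4  0.2] op 0.663 gf 0.0
0.83 [226.8, 78.4]
```

View pics/w11.png

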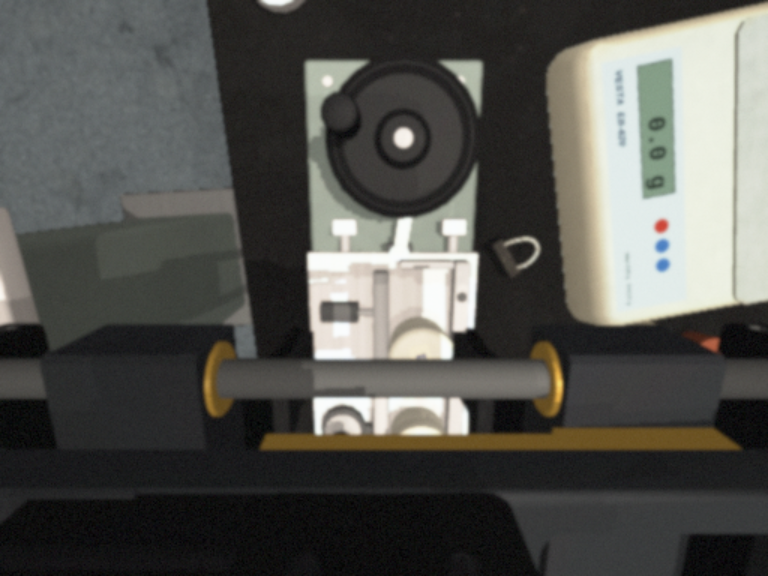

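```bash
python3 - <<'E'
from w import *
p=bot.capture('wrist')
a=atz(p,(268.5,91.7),.072);k=atz(p,(227.5,76),.114)
g=p['image'];cv2.imwrite('pics/w12.png',cv2.resize(g[20:160,190:340],None,fx=4,fy=4,interpolation=2))
print(a,k,np.linalg.norm((a-k)[:2]))
o=np.array([.5012,-.0414]);
for v in(a,k):
    d=v[:2]-o;print('lane frame x,y',d@[.998,-.058],d@[.058,.998])
E
```

```text
[0.49919982 0.18717372 0.072     ] [0.4652654  0.19627523 0.114     ] 0.03513378072326382
lane frame x,y -0.015253456800764856 0.2280005585945362
lane frame x,y -0.04964789800652683 0.23511567154399018
```

View pics/w12.png

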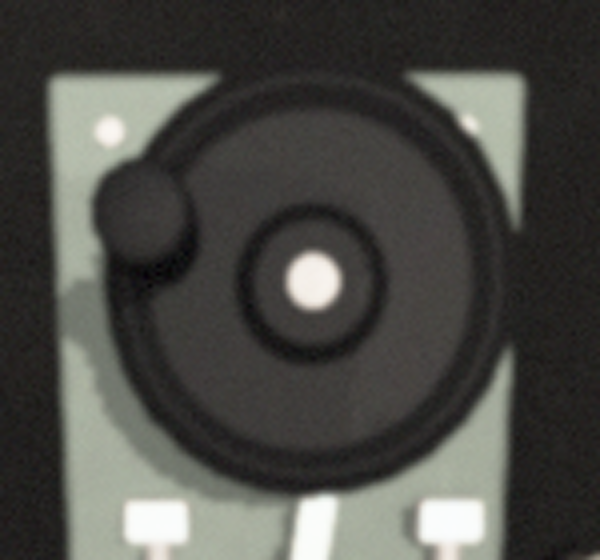

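Emit:
play_rows(
  moves=[
    [[36, -8, 0, 0, 0, 0], [36, -8, 0, 0, 0, 0], [37, -8, 20, 0, 0, 0], [0, 0, 20, 0, 0, 0], [0, 0, 0, 0, 0, 0]],
  ],
  fingers=0,
)

```text
time_s: 47.5
position: [0.461, 0.2006, 0.1582]
tcp_rot: [[0.057, 0.998, -0.005], [0.998, -0.057, -0.001], [-0.002, -0.005, -1.0]]
force: [-0.5, -0.4, -0.2]
opening: 0.508
grasp_force: 0.0
```

Emit:
play_rows(
  moves=[
    [[0, 0, 0, 0, 0, 0], [0, 0, 0, 0, 0, 0]],
  ],
)

```text
time_s: 47.7
position: [0.464, 0.1997, 0.161]
tcp_rot: [[0.06, 0.998, 0.001], [0.998, -0.06, 0.0], [0.0, 0.001, -1.0]]
force: [0.2, 0.7, 0.8]
opening: 0.5
grasp_force: 0.0
```

```bash
python3 - <<'E'
from w import *
print(go([.4633,.1992,.096]))
p=look('w13',['crank_knob'])
E
```

```text
[-0.5 -0.8 65. ]
cam [0.468 0.268 0.309] fx 276.27201294223045
crank_knob 0.86 [256. 216.] [0.4646 0.1963 0.095 ]
t 47.8 pos [0.4641 0.1997 0.1611] x [0.06  0.998 0.   ] y [ 0.998 -0.06   0.002] z [ 0.002  0.    -1.   ] F [0.3 0.4 0.2] op 0.501 gf 0.0
```

View pics/w13.png

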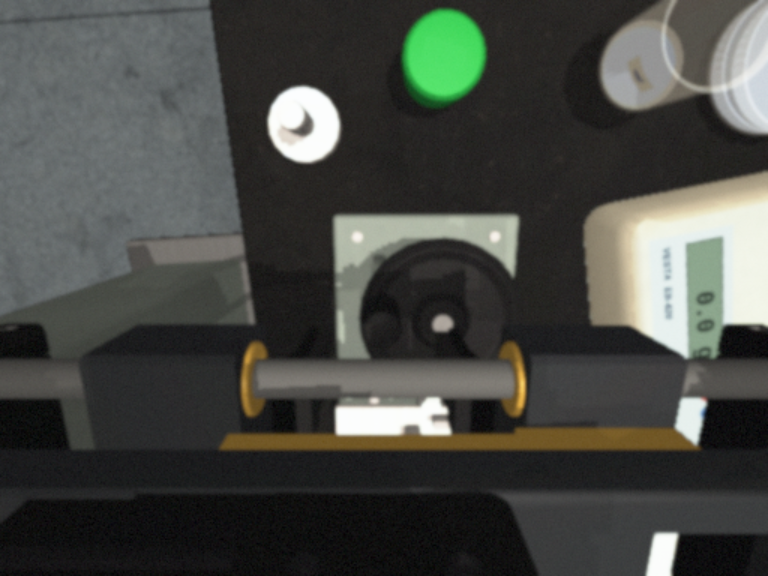

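Emit:
play_rows(
  moves=[
    [[0, -0.5, 25, 0, 0, 0], [0, 0, 25, 0, 0, 0], [0, 0, 14, 0, 0, 0], [0, 0, 0, 0, 0, 0], [0, 0, 0, 0, 0, 0]],
  ],
)

```text
time_s: 48.3
position: [0.4632, 0.2, 0.0967]
tcp_rot: [[0.06, 0.998, 0.001], [0.998, -0.06, 0.0], [0.0, 0.001, -1.0]]
force: [0.3, -0.0, 0.2]
opening: 0.502
grasp_force: 0.0
```

Emit:
play_rows(
  moves=[
    [[0, 0, 0, 0, 0, 0], [0, 0, 0, 0, 0, 0], [0, 0, 0, 0, 0, 0], [0, 0, 0, 0, 0, 0], [0, 0, 0, 0, 0, 0]],
  ],
  fingers=-1,
)

```text
time_s: 48.8
position: [0.4634, 0.2004, 0.0967]
tcp_rot: [[0.059, 0.998, 0.002], [0.998, -0.059, 0.0], [0.0, 0.002, -1.0]]
force: [0.3, -0.8, 3.6]
opening: 0.238
grasp_force: 30.0
```

Emit:
play_rows(
  moves=[
    [[0, 0, 0, 0, 0, 0], [0, 0, 0, 0, 0, 0]],
  ],
)

```text
time_s: 49.0
position: [0.4634, 0.2004, 0.0967]
tcp_rot: [[0.059, 0.998, 0.002], [0.998, -0.059, 0.0], [0.0, 0.002, -1.0]]
force: [1.0, -0.7, 4.8]
opening: 0.231
grasp_force: 30.0
```

```bash
python3 - <<'E'
import numpy as np
f0=.233;r=37
P=lambda f:np.array([r*np.sin(f),-r*np.cos(f)])
for i in range(15): print(np.round(P(f0+(i+1)*2*np.pi/15)-P(f0+i*2*np.pi/15),1).tolist())
E
```

```text
[13.9, 6.6]
[10.0, 11.7]
[4.4, 14.7]
[-2.0, 15.3]
[-8.0, 13.1]
[-12.7, 8.7]
[-15.1, 2.8]
[-15.0, -3.6]
[-12.2, -9.3]
[-7.4, -13.5]
[-1.2, -15.3]
[5.1, -14.5]
[10.6, -11.2]
[14.2, -5.9]
[15.4, 0.4]
```

Emit:
play_rows(
  moves=[
    [[13.9, 6.6, 0, 0, 0, 0], [10, 11.7, 0, 0, 0, 0], [4.4, 14.7, 0, 0, 0, 0], [-2, 15.3, 0, 0, 0, 0], [-8, 13.1, 0, 0, 0, 0]],
  ],
)

```text
time_s: 49.5
position: [0.5232, 0.217, 0.0967]
tcp_rot: [[0.06, 0.998, -0.004], [0.998, -0.06, 0.003], [0.003, -0.004, -1.0]]
force: [-4.6, 3.8, 10.1]
opening: 0.232
grasp_force: 30.0
```

Emit:
play_rows(
  moves=[
    [[-12.7, 8.7, 0, 0, 0, 0]],
  ],
)

```text
time_s: 49.6
position: [0.5326, 0.204, 0.0967]
tcp_rot: [[0.06, 0.998, -0.001], [0.998, -0.06, 0.004], [0.004, -0.001, -1.0]]
force: [-2.7, 5.4, 8.0]
opening: 0.231
grasp_force: 30.0
```

Emit:
play_rows(
  moves=[
    [[-15.1, 2.8, 0, 0, 0, 0], [-15, -3.6, 0, 0, 0, 0], [-12.2, -9.3, 0, 0, 0, 0], [-7.4, -13.5, 0, 0, 0, 0]],
  ],
)

```text
time_s: 50.0
position: [0.5102, 0.1539, 0.0968]
tcp_rot: [[0.061, 0.998, 0.009], [0.998, -0.061, 0.002], [0.003, 0.009, -1.0]]
force: [6.0, 5.6, -0.0]
opening: 0.231
grasp_force: 30.0
```

Emit:
play_rows(
  moves=[
    [[-1.2, -15.3, 0, 0, 0, 0], [5.1, -14.5, 0, 0, 0, 0], [10.6, -11.2, 0, 0, 0, 0], [14.2, -5.9, 0, 0, 0, 0], [15.4, 0.4, 0, 0, 0, 0]],
  ],
)

```text
time_s: 50.5
position: [0.4629, 0.1992, 0.0967]
tcp_rot: [[0.058, 0.998, 0.001], [0.998, -0.058, -0.003], [-0.002, 0.001, -1.0]]
force: [4.6, -8.9, 4.4]
opening: 0.234
grasp_force: 30.0
```

```bash
python3 - <<'E'
from h import *
st(); p=bot.capture('scene')
for r in bot.pinpoint(p,'sample_0')[:5]: print(round(r['confidence'],2),np.round(r['centre']),np.round(atz(p,r['centre'],.036),3))
a=p['image'][130:280,130:330];cv2.imwrite('pics/s3.png',cv2.resize(a,None,fx=3.5,fy=3.5,interpolation=2))
P=np.array([[.4634,.2004],[.5232,.217],[.5326,.204]])
E
```

```text
t 50.5 pos [0.4629 0.1992 0.0967] x [ 0.058  0.998 -0.002] y [ 0.998 -0.058  0.001] z [ 0.001 -0.003 -1.   ] F [ 4.6 -8.9  4.4] op 0.234 gf 30.0
0.8 [248. 224.] [ 0.496 -0.121  0.036]
0.75 [236. 208.] [ 0.499 -0.032  0.036]
0.45 [222. 196.] [0.485 0.048 0.036]
```

View pics/s3.png

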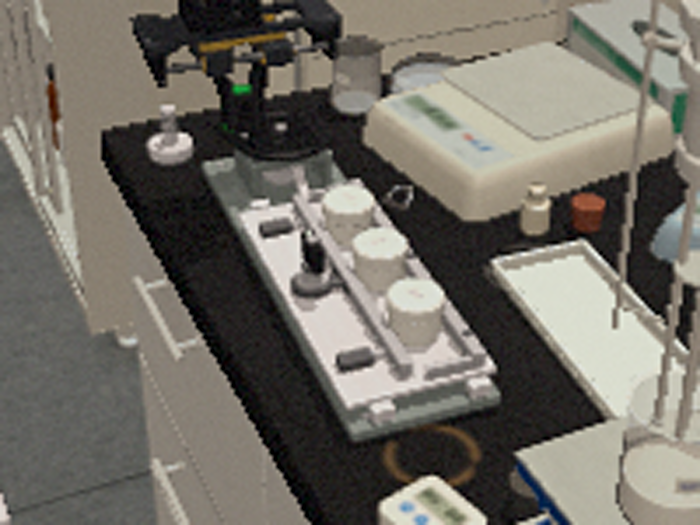

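Emit:
play_rows(
  moves=[
    [[13.9, 6.6, 0, 0, 0, 0], [10, 11.7, 0, 0, 0, 0], [4.4, 14.7, 0, 0, 0, 0], [-2, 15.3, 0, 0, 0, 0], [-8, 13.1, 0, 0, 0, 0]],
  ],
)

```text
time_s: 51.1
position: [0.5233, 0.2169, 0.0967]
tcp_rot: [[0.06, 0.998, -0.004], [0.998, -0.06, 0.003], [0.003, -0.004, -1.0]]
force: [-4.9, 4.7, 10.0]
opening: 0.234
grasp_force: 30.0
```

Emit:
play_rows(
  moves=[
    [[-12.7, 8.7, 0, 0, 0, 0], [-15.1, 2.8, 0, 0, 0, 0], [-15, -3.6, 0, 0, 0, 0], [-12.2, -9.3, 0, 0, 0, 0], [-7.4, -13.5, 0, 0, 0, 0]],
  ],
)

```text
time_s: 51.6
position: [0.5098, 0.1538, 0.0968]
tcp_rot: [[0.061, 0.998, 0.008], [0.998, -0.061, 0.003], [0.003, 0.008, -1.0]]
force: [5.0, 5.8, 1.8]
opening: 0.231
grasp_force: 30.0
```

Emit:
play_rows(
  moves=[
    [[-1.2, -15.3, 0, 0, 0, 0], [5.1, -14.5, 0, 0, 0, 0], [10.6, -11.2, 0, 0, 0, 0], [14.2, -5.9, 0, 0, 0, 0], [15.4, 0.4, 0, 0, 0, 0]],
  ],
)

```text
time_s: 52.1
position: [0.4628, 0.1989, 0.0967]
tcp_rot: [[0.058, 0.998, 0.001], [0.998, -0.058, -0.002], [-0.002, 0.001, -1.0]]
force: [5.0, -7.8, 4.8]
opening: 0.234
grasp_force: 30.0
```

Emit:
play_rows(
  moves=[
    [[13.9, 6.6, 0, 0, 0, 0], [10, 11.7, 0, 0, 0, 0], [4.4, 14.7, 0, 0, 0, 0], [-2, 15.3, 0, 0, 0, 0], [-8, 13.1, 0, 0, 0, 0]],
  ],
)

```text
time_s: 52.6
position: [0.5233, 0.2169, 0.0967]
tcp_rot: [[0.06, 0.998, -0.004], [0.998, -0.06, 0.003], [0.003, -0.004, -1.0]]
force: [-4.0, 5.1, 9.0]
opening: 0.233
grasp_force: 30.0
```

Emit:
play_rows(
  moves=[
    [[-12.7, 8.7, 0, 0, 0, 0], [-15.1, 2.8, 0, 0, 0, 0], [-15, -3.6, 0, 0, 0, 0], [-12.2, -9.3, 0, 0, 0, 0], [-7.4, -13.5, 0, 0, 0, 0]],
  ],
)

```text
time_s: 53.1
position: [0.5098, 0.1538, 0.0968]
tcp_rot: [[0.061, 0.998, 0.008], [0.998, -0.061, 0.003], [0.003, 0.008, -1.0]]
force: [4.3, 8.0, 1.1]
opening: 0.233
grasp_force: 30.0
```

Emit:
play_rows(
  moves=[
    [[-1.2, -15.3, 0, 0, 0, 0], [5.1, -14.5, 0, 0, 0, 0], [10.6, -11.2, 0, 0, 0, 0], [14.2, -5.9, 0, 0, 0, 0], [15.4, 0.4, 0, 0, 0, 0]],
  ],
)

```text
time_s: 53.6
position: [0.4628, 0.1989, 0.0967]
tcp_rot: [[0.058, 0.998, 0.001], [0.998, -0.058, -0.002], [-0.002, 0.001, -1.0]]
force: [4.5, -8.8, 4.1]
opening: 0.232
grasp_force: 30.0
```

Emit:
play_rows(
  moves=[
    [[13.9, 6.6, 0, 0, 0, 0], [10, 11.7, 0, 0, 0, 0], [4.4, 14.7, 0, 0, 0, 0], [-2, 15.3, 0, 0, 0, 0], [-8, 13.1, 0, 0, 0, 0]],
  ],
)

```text
time_s: 54.1
position: [0.5233, 0.2169, 0.0967]
tcp_rot: [[0.06, 0.998, -0.004], [0.998, -0.06, 0.003], [0.003, -0.004, -1.0]]
force: [-5.4, 4.1, 10.7]
opening: 0.234
grasp_force: 30.0
```

Emit:
play_rows(
  moves=[
    [[-12.7, 8.7, 0, 0, 0, 0], [-15.1, 2.8, 0, 0, 0, 0], [-15, -3.6, 0, 0, 0, 0], [-12.2, -9.3, 0, 0, 0, 0], [-7.4, -13.5, 0, 0, 0, 0]],
  ],
)

```text
time_s: 54.6
position: [0.5098, 0.1538, 0.0968]
tcp_rot: [[0.061, 0.998, 0.008], [0.998, -0.061, 0.003], [0.003, 0.008, -1.0]]
force: [4.5, 6.6, 1.6]
opening: 0.234
grasp_force: 30.0
```

Emit:
play_rows(
  moves=[
    [[-1.2, -15.3, 0, 0, 0, 0], [5.1, -14.5, 0, 0, 0, 0], [10.6, -11.2, 0, 0, 0, 0], [14.2, -5.9, 0, 0, 0, 0], [15.4, 0.4, 0, 0, 0, 0]],
  ],
)

```text
time_s: 55.1
position: [0.4628, 0.1989, 0.0967]
tcp_rot: [[0.058, 0.998, 0.001], [0.998, -0.058, -0.002], [-0.002, 0.001, -1.0]]
force: [5.0, -8.7, 4.3]
opening: 0.233
grasp_force: 30.0
```

Emit:
play_rows(
  moves=[
    [[13.9, 6.6, 0, 0, 0, 0], [10, 11.7, 0, 0, 0, 0], [4.4, 14.7, 0, 0, 0, 0], [-2, 15.3, 0, 0, 0, 0], [-8, 13.1, 0, 0, 0, 0]],
  ],
)

```text
time_s: 55.6
position: [0.5233, 0.2169, 0.0967]
tcp_rot: [[0.06, 0.998, -0.004], [0.998, -0.06, 0.003], [0.003, -0.004, -1.0]]
force: [-4.7, 5.3, 10.4]
opening: 0.232
grasp_force: 30.0
```

Emit:
play_rows(
  moves=[
    [[-12.7, 8.7, 0, 0, 0, 0], [-15.1, 2.8, 0, 0, 0, 0], [-15, -3.6, 0, 0, 0, 0], [-12.2, -9.3, 0, 0, 0, 0], [-7.4, -13.5, 0, 0, 0, 0]],
  ],
)

```text
time_s: 56.1
position: [0.5098, 0.1538, 0.0968]
tcp_rot: [[0.061, 0.998, 0.008], [0.998, -0.061, 0.003], [0.003, 0.008, -1.0]]
force: [5.7, 6.8, 0.4]
opening: 0.231
grasp_force: 30.0
```

Emit:
play_rows(
  moves=[
    [[-1.2, -15.3, 0, 0, 0, 0], [5.1, -14.5, 0, 0, 0, 0], [10.6, -11.2, 0, 0, 0, 0], [14.2, -5.9, 0, 0, 0, 0], [15.4, 0.4, 0, 0, 0, 0]],
  ],
)

```text
time_s: 56.6
position: [0.4628, 0.1989, 0.0967]
tcp_rot: [[0.058, 0.998, 0.001], [0.998, -0.058, -0.002], [-0.002, 0.001, -1.0]]
force: [4.9, -8.6, 4.4]
opening: 0.233
grasp_force: 30.0
```

Emit:
play_rows(
  moves=[
    [[0, 0, 0, 0, 0, 0], [0, 0, 0, 0, 0, 0], [0, 0, 0, 0, 0, 0], [0, 0, 0, 0, 0, 0], [0, 0, 0, 0, 0, 0]],
  ],
  fingers=0,
)

```text
time_s: 57.1
position: [0.4622, 0.2, 0.0959]
tcp_rot: [[0.06, 0.998, -0.001], [0.998, -0.06, -0.0], [-0.0, -0.001, -1.0]]
force: [-0.2, -0.2, 0.7]
opening: 0.491
grasp_force: 0.0
```

Emit:
play_rows(
  moves=[
    [[0, 0, -20, 0, 0, 0], [0, 0, -40, 0, 0, 0], [0, 0, -40, 0, 0, 0], [-35, 9, 0, 0, 0, 0], [-35, 9, 0, 0, 0, 0]],
  ],
)

```text
time_s: 57.6
position: [0.4772, 0.1293, 0.1978]
tcp_rot: [[0.056, 0.998, 0.004], [0.998, -0.056, 0.0], [0.0, 0.004, -1.0]]
force: [1.1, 0.1, 0.3]
opening: 0.499
grasp_force: 0.0
```

Emit:
play_rows(
  moves=[
    [[-35, 9, 0, 0, 0, 0], [-35, 9, 0, 0, 0, 0], [-30, 3, 0, 0, 0, 0], [0, 0, 0, 0, 0, 0], [0, 0, 0, 0, 0, 0]],
  ],
)

```text
time_s: 58.1
position: [0.4911, 0.0278, 0.196]
tcp_rot: [[0.061, 0.998, -0.001], [0.998, -0.061, 0.001], [0.001, -0.001, -1.0]]
force: [0.3, 0.1, -0.3]
opening: 0.502
grasp_force: 0.0
```

```bash
python3 jars.py w14
```

```text
cam [0.495 0.096 0.344] fx 276.27201294223045
lane 0.96 [268. 242.] [ 0.5028 -0.0403  0.036 ]
lane 0.33 [245. 244.] [ 0.475  -0.0416  0.036 ]
t 58.25 pos [0.491  0.0293 0.1961] x [0.058 0.998 0.   ] y [ 0.998 -0.058 -0.001] z [-0.001  0.    -1.   ] F [0.5 0.2 0.2] op 0.501 gf 0.0
jar 0.84 [270.5 185. ] lid circ 268.8 183.8 25.1 z35 [0.5068 0.0303 0.035 ]
jar 0.67 [265.8 236.1] lid circ 268.5 267.0 18.5 z35 [ 0.5015 -0.0745  0.035 ]
pin 0.65 [268.7 180.5] [0.5081 0.0278 0.003 ] lane [0.5068 0.0344 0.036 ]
pin 0.58 [264.9 241. ] [ 0.4991 -0.0538  0.003 ] lane [ 0.4988 -0.0392  0.036 ]
pin 0.37 [267.6 301.9] [ 0.4982 -0.1465  0.003 ] lane [ 0.4979 -0.1231  0.036 ]
```

View pics/w14.png

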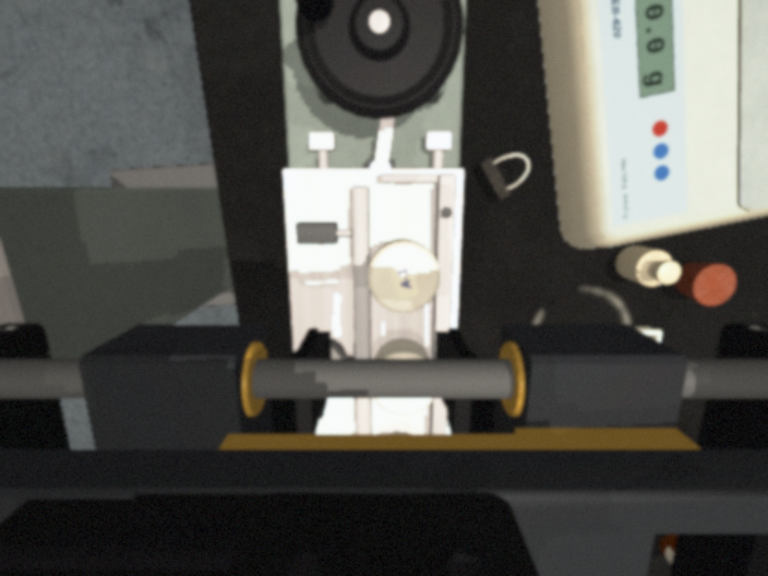

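Emit:
play_rows(
  moves=[
    [[4.5, 7, 20, 0, 0, 0], [4.5, 7, 35, 0, 0, 0], [0, 0, 30, 0, 0, 0], [0, 0, 0, 0, 0, 0], [0, 0, 0, 0, 0, 0]],
  ],
  fingers=0.36,
)

```text
time_s: 58.85
position: [0.5057, 0.0371, 0.1111]
tcp_rot: [[0.058, 0.998, -0.001], [0.998, -0.058, 0.0], [0.0, -0.001, -1.0]]
force: [0.1, -0.3, 0.7]
opening: 0.675
grasp_force: 0.0
```

Emit:
play_rows(
  moves=[
    [[0, 0, 0, 0, 0, 0]],
  ],
)

```text
time_s: 58.95
position: [0.5069, 0.0367, 0.1125]
tcp_rot: [[0.058, 0.998, 0.002], [0.998, -0.058, -0.0], [-0.0, 0.002, -1.0]]
force: [-0.6, -0.1, 0.7]
opening: 0.675
grasp_force: 0.0
```

```bash
python3 -c "
from h import *
st();print(go([.5056,.0378,.0728]))"
```

```text
t 58.95 pos [0.5069 0.0367 0.1125] x [ 0.058  0.998 -0.   ] y [ 0.998 -0.058  0.002] z [ 0.002 -0.    -1.   ] F [-0.6 -0.1  0.7] op 0.675 gf 0.0
[ 1.  -1.4 39.7]
```

Emit:
play_rows(
  moves=[
    [[1, -0.5, 20, 0, 0, 0], [0, 0, 15, 0, 0, 0], [0, 0, 4, 0, 0, 0], [0, 0, 0, 0, 0, 0], [0, 0, 0, 0, 0, 0]],
  ],
)

```text
time_s: 59.45
position: [0.5064, 0.0374, 0.0733]
tcp_rot: [[0.059, 0.998, 0.002], [0.998, -0.059, -0.0], [-0.0, 0.002, -1.0]]
force: [-0.5, -0.3, -0.2]
opening: 0.677
grasp_force: 0.0
```

Emit:
play_rows(
  moves=[
    [[0, 0, 0, 0, 0, 0], [0, 0, 0, 0, 0, 0], [0, 0, 0, 0, 0, 0], [0, 0, 0, 0, 0, 0], [0, 0, 0, 0, 0, 0]],
  ],
  fingers=-1,
)

```text
time_s: 59.95
position: [0.506, 0.0374, 0.0728]
tcp_rot: [[0.059, 0.998, 0.001], [0.998, -0.059, -0.0], [-0.0, 0.001, -1.0]]
force: [-0.4, 0.7, 5.3]
opening: 0.553
grasp_force: 30.0
```

Emit:
play_rows(
  moves=[
    [[0, 0, -10, 0, 0, 0], [0, 0, -20, 0, 0, 0], [0, 0, -25, 0, 0, 0], [0, 0, 0, 0, 0, 0], [0, 0, 0, 0, 0, 0]],
  ],
)

```text
time_s: 60.45
position: [0.5057, 0.0375, 0.1277]
tcp_rot: [[0.059, 0.998, 0.001], [0.998, -0.059, -0.0], [-0.0, 0.001, -1.0]]
force: [-0.4, 0.4, -0.2]
opening: 0.552
grasp_force: 30.0
```

```bash
python3 -c "
from h import *
st();print(go([.661,-.078,.06]))"
```

```text
t 60.45 pos [0.5057 0.0375 0.1277] x [ 0.059  0.998 -0.   ] y [ 0.998 -0.059  0.001] z [ 0.001 -0.    -1.   ] F [-0.4  0.4 -0.2] op 0.552 gf 30.0
[-106.1  161.8   67.9]
```

Emit:
play_rows(
  moves=[
    [[-21.2, 32.4, 0, 0, 0, 0], [-21.2, 32.4, 0, 0, 0, 0], [-21.2, 32.4, 0, 0, 0, 0], [-21.2, 32.4, 0, 0, 0, 0], [-21.3, 32.2, 0, 0, 0, 0]],
  ],
)

```text
time_s: 60.95
position: [0.6609, -0.0786, 0.1254]
tcp_rot: [[0.059, 0.998, -0.003], [0.998, -0.059, 0.001], [0.001, -0.003, -1.0]]
force: [-0.1, 0.2, -0.1]
opening: 0.55
grasp_force: 30.0
```

Emit:
play_rows(
  moves=[
    [[0, 0, 20, 0, 0, 0], [0, 0, 30, 0, 0, 0], [0, 0, 15, 0, 0, 0], [0, 0, 0, 0, 0, 0], [0, 0, 0, 0, 0, 0]],
  ],
)

```text
time_s: 61.45
position: [0.6605, -0.0777, 0.0617]
tcp_rot: [[0.059, 0.998, -0.001], [0.998, -0.059, 0.0], [0.0, -0.001, -1.0]]
force: [-0.5, -0.5, 0.3]
opening: 0.554
grasp_force: 30.0
```

```bash
python3 -c "
from h import *
st();print(go([.661,-.078,.0405]))"
```

```text
t 61.45 pos [ 0.6605 -0.0777  0.0617] x [0.059 0.998 0.   ] y [ 0.998 -0.059 -0.001] z [-0.001  0.    -1.   ] F [-0.5 -0.5  0.3] op 0.554 gf 30.0
[-0.3  0.6 21.2]
```

Emit:
play_rows(
  moves=[
    [[0, 0, 12, 0, 0, 0], [0, 0, 7, 0, 0, 0], [0, 0, 1.5, 0, 0, 0], [0, 0, 0, 0, 0, 0], [0, 0, 0, 0, 0, 0]],
  ],
)

```text
time_s: 61.95
position: [0.6611, -0.078, 0.042]
tcp_rot: [[0.059, 0.998, 0.001], [0.998, -0.059, -0.0], [-0.0, 0.001, -1.0]]
force: [-1.0, 0.1, -0.7]
opening: 0.56
grasp_force: 30.0
```

Emit:
play_rows(
  moves=[
    [[0, 0, 0.6, 0, 0, 0], [0, 0, 0, 0, 0, 0], [0, 0, 0, 0, 0, 0], [0, 0, 0, 0, 0, 0], [0, 0, -10, 0, 0, 0]],
  ],
  fingers=0.36,
)

```text
time_s: 62.45
position: [0.6597, -0.0776, 0.0501]
tcp_rot: [[0.059, 0.998, -0.003], [0.998, -0.059, 0.001], [0.001, -0.003, -1.0]]
force: [-0.5, 0.3, 0.3]
opening: 0.68
grasp_force: 0.0
```

Emit:
play_rows(
  moves=[
    [[0, 0, -35, 0, 0, 0], [0, 0, -35, 0, 0, 0], [0, 0, -20, 0, 0, 0], [6.7, -40.4, 0, 0, 0, 0], [6.7, -40.4, 0, 0, 0, 0]],
  ],
)

```text
time_s: 62.95
position: [0.5818, -0.0602, 0.1431]
tcp_rot: [[0.059, 0.998, 0.005], [0.998, -0.059, -0.001], [-0.001, 0.005, -1.0]]
force: [-0.4, -0.9, -0.6]
opening: 0.681
grasp_force: 0.0
```

Emit:
play_rows(
  moves=[
    [[6.7, -40.4, 0, 0, 0, 0], [6.7, -40.4, 0, 0, 0, 0], [0, 0, 15, 0, 0, 0], [0, 0, 10, 0, 0, 0], [0, 0, 0, 0, 0, 0]],
  ],
)

```text
time_s: 63.45
position: [0.5016, -0.0419, 0.1157]
tcp_rot: [[0.059, 0.998, -0.0], [0.998, -0.059, -0.0], [-0.0, -0.0, -1.0]]
force: [-0.6, -0.1, 0.3]
opening: 0.679
grasp_force: 0.0
```

Emit:
play_rows(
  moves=[
    [[0, 0, 0, 0, 0, 0], [0, 0, 0, 0, 0, 0]],
  ],
)

```text
time_s: 63.65
position: [0.5024, -0.0421, 0.1164]
tcp_rot: [[0.059, 0.998, 0.002], [0.998, -0.059, -0.0], [-0.0, 0.002, -1.0]]
force: [-0.6, -0.7, 0.3]
opening: 0.679
grasp_force: 0.0
```

```bash
python3 - <<'E'
from h import *
st();print(go([.5010,-.0417,.0728]))
for c in('scene','top'):
    p=bot.capture(c)
    for r in bot.pinpoint(p,'sample_0')[:5]: print(c,round(r['confidence'],2),np.round(atz(p,r['centre'],.003),3),np.round(atz(p,r['centre'],.036),3))
E
```

```text
t 63.65 pos [ 0.5024 -0.0421  0.1164] x [ 0.059  0.998 -0.   ] y [ 0.998 -0.059  0.002] z [ 0.002 -0.    -1.   ] F [-0.6 -0.7  0.3] op 0.679 gf 0.0
[ 0.3 -1.4 43.6]
scene 0.78 [0.515 0.001 0.003] [ 0.496 -0.042  0.036]
scene 0.76 [ 0.516 -0.086  0.003] [ 0.496 -0.125  0.036]
scene 0.59 [ 0.655 -0.07   0.003] [ 0.629 -0.109  0.036]
scene 0.42 [0.515 0.333 0.003] [0.495 0.275 0.036]
top 0.67 [ 0.675 -0.075  0.003] [ 0.667 -0.074  0.036]
top 0.66 [ 0.497 -0.119  0.003] [ 0.493 -0.117  0.036]
top 0.65 [0.514 0.34  0.003] [0.509 0.332 0.036]
```

Consistent: first jar in the tray, two in the lane where they were placed. On to the middle one.

Emit:
play_rows(
  moves=[
    [[0, -1, 22, 0, 0, 0], [0, 0, 17, 0, 0, 0], [0, 0, 4, 0, 0, 0], [0, 0, 0, 0, 0, 0], [0, 0, 0, 0, 0, 0]],
  ],
)

```text
time_s: 64.35
position: [0.5006, -0.0417, 0.0736]
tcp_rot: [[0.059, 0.998, 0.001], [0.998, -0.059, -0.0], [-0.0, 0.001, -1.0]]
force: [-0.1, 0.3, 0.7]
opening: 0.678
grasp_force: 0.0
```

Emit:
play_rows(
  moves=[
    [[0, 0, 0, 0, 0, 0], [0, 0, 0, 0, 0, 0], [0, 0, 0, 0, 0, 0], [0, 0, 0, 0, 0, 0], [0, 0, 0, 0, 0, 0]],
  ],
  fingers=-1,
)

```text
time_s: 64.85
position: [0.5007, -0.0418, 0.0737]
tcp_rot: [[0.059, 0.998, 0.002], [0.998, -0.059, -0.0], [-0.0, 0.002, -1.0]]
force: [-0.3, 0.2, 5.9]
opening: 0.555
grasp_force: 30.0
```

Emit:
play_rows(
  moves=[
    [[0, 0, -10, 0, 0, 0], [0, 0, -20, 0, 0, 0], [0, 0, -25, 0, 0, 0], [0, 0, 0, 0, 0, 0], [0, 0, 0, 0, 0, 0]],
  ],
)

```text
time_s: 65.35
position: [0.5, -0.0416, 0.1286]
tcp_rot: [[0.059, 0.998, 0.001], [0.998, -0.059, -0.0], [-0.0, 0.001, -1.0]]
force: [-0.6, -0.1, -0.8]
opening: 0.553
grasp_force: 30.0
```

```bash
python3 -c "
from h import *
st();print(go([.658,-.1535,.06]))"
```

```text
t 65.35 pos [ 0.5    -0.0416  0.1286] x [ 0.059  0.998 -0.   ] y [ 0.998 -0.059  0.001] z [ 0.001 -0.    -1.   ] F [-0.6 -0.1 -0.8] op 0.553 gf 30.0
[-102.4  164.2   68.7]
```

Emit:
play_rows(
  moves=[
    [[-20.5, 32.9, 0, 0, 0, 0], [-20.5, 32.9, 0, 0, 0, 0], [-20.5, 32.9, 0, 0, 0, 0], [-20.5, 32.9, 0, 0, 0, 0], [-20.4, 32.6, 0, 0, 0, 0]],
  ],
)

```text
time_s: 65.85
position: [0.658, -0.154, 0.1262]
tcp_rot: [[0.059, 0.998, -0.003], [0.998, -0.059, 0.001], [0.001, -0.003, -1.0]]
force: [1.0, -0.6, -0.9]
opening: 0.551
grasp_force: 30.0
```

Emit:
play_rows(
  moves=[
    [[0, 0, 20, 0, 0, 0], [0, 0, 30, 0, 0, 0], [0, 0, 15, 0, 0, 0], [0, 0, 0, 0, 0, 0], [0, 0, 0, 0, 0, 0]],
  ],
)

```text
time_s: 66.35
position: [0.6576, -0.1532, 0.0626]
tcp_rot: [[0.059, 0.998, -0.001], [0.998, -0.059, 0.001], [0.0, -0.001, -1.0]]
force: [1.4, 0.8, -0.3]
opening: 0.554
grasp_force: 30.0
```

Emit:
play_rows(
  moves=[
    [[0, 0, 12, 0, 0, 0], [0, 0, 8, 0, 0, 0], [0, 0, 0, 0, 0, 0], [0, 0, 0, 0, 0, 0]],
  ],
)

```text
time_s: 66.75
position: [0.6579, -0.1534, 0.0431]
tcp_rot: [[0.059, 0.998, -0.0], [0.998, -0.059, 0.0], [0.0, -0.0, -1.0]]
force: [0.5, -0.5, -0.1]
opening: 0.552
grasp_force: 30.0
```

Emit:
play_rows(
  moves=[
    [[0, 0, 2, 0, 0, 0], [0, 0, 0, 0, 0, 0]],
  ],
)

```text
time_s: 66.95
position: [0.658, -0.1535, 0.0413]
tcp_rot: [[0.059, 0.998, 0.0], [0.998, -0.059, -0.0], [-0.0, 0.0, -1.0]]
force: [-0.6, -1.0, -0.7]
opening: 0.552
grasp_force: 30.0
```

Emit:
play_rows(
  moves=[
    [[0, 0, 0, 0, 0, 0], [0, 0, 0, 0, 0, 0], [0, 0, 0, 0, 0, 0], [0, 0, 0, 0, 0, 0], [0, 0, -10, 0, 0, 0]],
  ],
  fingers=0.36,
)

```text
time_s: 67.45
position: [0.6569, -0.1531, 0.0501]
tcp_rot: [[0.059, 0.998, -0.003], [0.998, -0.059, 0.001], [0.001, -0.003, -1.0]]
force: [-1.6, 0.5, -0.4]
opening: 0.678
grasp_force: 0.0
```

Emit:
play_rows(
  moves=[
    [[0, 0, -35, 0, 0, 0], [0, 0, -35, 0, 0, 0], [0, 0, -20, 0, 0, 0], [5.7, -40.8, 0, 0, 0, 0], [5.7, -40.8, 0, 0, 0, 0]],
  ],
)

```text
time_s: 67.95
position: [0.5779, -0.1378, 0.1431]
tcp_rot: [[0.059, 0.998, 0.004], [0.998, -0.059, -0.002], [-0.002, 0.005, -1.0]]
force: [-0.3, -0.7, -0.4]
opening: 0.681
grasp_force: 0.0
```

Emit:
play_rows(
  moves=[
    [[5.7, -40.8, 0, 0, 0, 0], [5.6, -41, 0, 0, 0, 0], [0, 0, 15, 0, 0, 0], [0, 0, 10, 0, 0, 0], [0, 0, 0, 0, 0, 0]],
  ],
)

```text
time_s: 68.45
position: [0.4966, -0.1215, 0.1157]
tcp_rot: [[0.059, 0.998, -0.0], [0.998, -0.059, 0.0], [0.0, -0.0, -1.0]]
force: [-0.1, 0.4, 0.1]
opening: 0.679
grasp_force: 0.0
```

Emit:
play_rows(
  moves=[
    [[0, 0, 0, 0, 0, 0], [0, 0, 0, 0, 0, 0]],
  ],
)

```text
time_s: 68.65
position: [0.4974, -0.1217, 0.1164]
tcp_rot: [[0.059, 0.998, 0.001], [0.998, -0.059, -0.001], [-0.001, 0.002, -1.0]]
force: [-0.5, 1.4, 0.2]
opening: 0.678
grasp_force: 0.0
```

```bash
python3 - <<'E'
from h import *
st();print(go([.4962,-.1214,.0728]))
for c in('scene','top'):
    p=bot.capture(c)
    for r in bot.pinpoint(p,'sample_0')[:5]: print(c,round(r['confidence'],2),np.round(atz(p,r['centre'],.003),3),np.round(atz(p,r['centre'],.036),3))
E
```

```text
t 68.65 pos [ 0.4974 -0.1217  0.1164] x [ 0.059  0.998 -0.001] y [ 0.998 -0.059  0.002] z [ 0.001 -0.001 -1.   ] F [-0.5  1.4  0.2] op 0.678 gf 0.0
[ 0.2 -1.3 43.6]
scene 0.76 [ 0.646 -0.078  0.003] [ 0.621 -0.117  0.036]
scene 0.72 [ 0.525 -0.067  0.003] [ 0.505 -0.107  0.036]
scene 0.69 [ 0.649 -0.162  0.003] [ 0.623 -0.197  0.036]
scene 0.6 [0.498 0.306 0.003] [0.48  0.25  0.036]
top 0.64 [0.518 0.336 0.003] [0.514 0.328 0.036]
top 0.51 [ 0.674 -0.083  0.003] [ 0.666 -0.082  0.036]
top 0.47 [ 0.661 -0.17   0.003] [ 0.654 -0.167  0.036]
top 0.23 [ 0.655 -0.151  0.003] [ 0.648 -0.149  0.036]
```

```bash
python3 - <<'E'
from h import *
p=bot.capture('wrist')
for r in bot.pinpoint(p,'sample_0')[:4]: print('w',round(r['confidence'],2),np.round(r['centre']),np.round(atz(p,r['centre'],.003),3),np.round(atz(p,r['centre'],.036),3))
p=bot.capture('scene')
for r in bot.silhouettes(p,'sample_0')[:5]:
    ys,xs=np.nonzero(r['pixels']);print(round(r['confidence'],2),np.round(r['centre']),r['pixels'].sum(),xs.min(),xs.max(),ys.min(),ys.max())
print(proj(p,[.4962,-.1214,.056]))
E
```

```text
w 0.87 [419. 215.] [ 0.659 -0.149  0.003] [ 0.639 -0.137  0.036]
w 0.72 [430. 147.] [ 0.662 -0.082  0.003] [ 0.642 -0.078  0.036]
w 0.69 [256. 208.] [ 0.497 -0.132  0.003] [ 0.497 -0.122  0.036]
0.73 [251. 217.] 270 241 257 210 228
0.69 [301. 220.] 243 293 306 210 229
0.69 [286. 205.] 185 282 295 200 215
0.64 [196. 158.] 68 193 204 154 167
[248.10006725 218.64786933]
```

Wrist view: the last jar is at (0.497, -0.122), as expected, and the two in the tray stand right.

Emit:
play_rows(
  moves=[
    [[0, -1, 22, 0, 0, 0], [0, 0, 17, 0, 0, 0], [0, 0, 4, 0, 0, 0], [0, 0, 0, 0, 0, 0], [0, 0, 0, 0, 0, 0]],
  ],
)

```text
time_s: 69.55
position: [0.4956, -0.1213, 0.0736]
tcp_rot: [[0.059, 0.998, 0.001], [0.998, -0.059, -0.0], [-0.0, 0.001, -1.0]]
force: [0.0, -0.2, 0.6]
opening: 0.681
grasp_force: 0.0
```

Emit:
play_rows(
  moves=[
    [[0, 0, 0, 0, 0, 0], [0, 0, 0, 0, 0, 0], [0, 0, 0, 0, 0, 0], [0, 0, 0, 0, 0, 0], [0, 0, 0, 0, 0, 0]],
  ],
  fingers=-1,
)

```text
time_s: 70.05
position: [0.4957, -0.1214, 0.0737]
tcp_rot: [[0.059, 0.998, 0.001], [0.998, -0.059, -0.001], [-0.001, 0.001, -1.0]]
force: [0.8, 0.6, 5.9]
opening: 0.557
grasp_force: 30.0
```

Emit:
play_rows(
  moves=[
    [[0, 0, -10, 0, 0, 0], [0, 0, -20, 0, 0, 0], [0, 0, -25, 0, 0, 0], [0, 0, 0, 0, 0, 0], [0, 0, 0, 0, 0, 0]],
  ],
)

```text
time_s: 70.55
position: [0.4951, -0.1211, 0.1285]
tcp_rot: [[0.059, 0.998, 0.001], [0.998, -0.059, -0.0], [-0.0, 0.001, -1.0]]
force: [-0.2, 0.1, -0.4]
opening: 0.552
grasp_force: 30.0
```

```bash
python3 -c "
from h import *
st();print(go([.655,-.229,.06]))"
```

```text
t 70.55 pos [ 0.4951 -0.1211  0.1285] x [ 0.059  0.998 -0.   ] y [ 0.998 -0.059  0.001] z [ 0.001 -0.    -1.   ] F [-0.2  0.1 -0.4] op 0.552 gf 30.0
[-98.3 165.9  68.7]
```

Emit:
play_rows(
  moves=[
    [[-19.7, 33.2, 0, 0, 0, 0], [-19.7, 33.2, 0, 0, 0, 0], [-19.7, 33.2, 0, 0, 0, 0], [-19.7, 33.2, 0, 0, 0, 0], [-19.5, 33, 0, 0, 0, 0]],
  ],
)

```text
time_s: 71.05
position: [0.6549, -0.2294, 0.1261]
tcp_rot: [[0.059, 0.998, -0.003], [0.998, -0.059, 0.002], [0.001, -0.003, -1.0]]
force: [0.4, -0.3, -0.8]
opening: 0.554
grasp_force: 30.0
```

Emit:
play_rows(
  moves=[
    [[0, 0, 20, 0, 0, 0], [0, 0, 30, 0, 0, 0], [0, 0, 15, 0, 0, 0], [0, 0, 0, 0, 0, 0], [0, 0, 0, 0, 0, 0]],
  ],
)

```text
time_s: 71.55
position: [0.6546, -0.2288, 0.0626]
tcp_rot: [[0.059, 0.998, -0.001], [0.998, -0.059, 0.001], [0.001, -0.001, -1.0]]
force: [0.2, 0.2, -1.0]
opening: 0.557
grasp_force: 30.0
```

Emit:
play_rows(
  moves=[
    [[0, 0, 12, 0, 0, 0], [0, 0, 8, 0, 0, 0], [0, 0, 0, 0, 0, 0], [0, 0, 2, 0, 0, 0], [0, 0, 0, 0, 0, 0]],
  ],
)

```text
time_s: 72.05
position: [0.655, -0.2291, 0.0412]
tcp_rot: [[0.059, 0.998, 0.0], [0.998, -0.059, -0.0], [-0.0, 0.0, -1.0]]
force: [-0.3, -0.5, -0.9]
opening: 0.555
grasp_force: 30.0
```

Release, rise and back off over the shaker for a last check of the tray, gauge and bolt.

Emit:
play_rows(
  moves=[
    [[0, 0, 0, 0, 0, 0], [0, 0, 0, 0, 0, 0], [0, 0, 0, 0, 0, 0], [0, 0, 0, 0, 0, 0], [0, 0, -10, 0, 0, 0]],
  ],
  fingers=0.36,
)

```text
time_s: 72.55
position: [0.6538, -0.2285, 0.05]
tcp_rot: [[0.059, 0.998, -0.003], [0.998, -0.059, 0.002], [0.001, -0.003, -1.0]]
force: [-0.3, 0.1, -0.8]
opening: 0.676
grasp_force: 0.0
```

Emit:
play_rows(
  moves=[
    [[0, 0, -35, 0, 0, 0], [0, 0, -40, 0, 0, 0], [0, 0, -40, 0, 0, 0], [0, -35, -40, 0, 0, 0], [0, -35, 0, 0, 0, 0]],
  ],
)

```text
time_s: 73.05
position: [0.5908, -0.2271, 0.2109]
tcp_rot: [[0.058, 0.998, 0.013], [0.998, -0.058, -0.008], [-0.007, 0.013, -1.0]]
force: [0.7, -0.7, -0.4]
opening: 0.684
grasp_force: 0.0
```

Emit:
play_rows(
  moves=[
    [[0, -35, 0, 0, 0, 0], [0, -30, 0, 0, 0, 0], [0, 0, 0, 0, 0, 0], [0, 0, 0, 0, 0, 0], [0, 0, 0, 0, 0, 0]],
  ],
)

```text
time_s: 73.55
position: [0.5237, -0.2219, 0.2045]
tcp_rot: [[0.059, 0.998, 0.002], [0.998, -0.059, -0.001], [-0.001, 0.003, -1.0]]
force: [-0.2, 0.0, 0.0]
opening: 0.679
grasp_force: 0.0
```

```bash
python3 - <<'E'
from h import *
st()
Z=dict(sample_0=.003,gauge=0,tray_floor=.003,fixed_bar_face=.044,moving_bar_face=.044)
for c in('wrist','scene','top'):
    p=bot.capture(c)
    for q,z in Z.items():
        for r in bot.pinpoint(p,q)[:4]:
            if r['confidence']>.4: print(c,q,round(r['confidence'],2),np.round(atz(p,r['centre'],z),3))
    if c!='wrist':
        for r in bot.silhouettes(p,'sample_0')[:4]:
            ys,xs=np.nonzero(r['pixels']);print(np.round(r['centre']),r['pixels'].sum(),np.ptp(xs),np.ptp(ys))
E
```

```text
t 73.55 pos [ 0.5237 -0.2219  0.2045] x [ 0.059  0.998 -0.001] y [ 0.998 -0.059  0.003] z [ 0.002 -0.001 -1.   ] F [-0.2  0.   0. ] op 0.679 gf 0.0
wrist sample_0 0.67 [ 0.654 -0.153  0.003]
wrist sample_0 0.59 [ 0.661 -0.08   0.003]
wrist sample_0 0.56 [ 0.658 -0.229  0.003]
wrist fixed_bar_face 0.89 [ 0.527 -0.043  0.044]
wrist moving_bar_face 0.68 [ 0.474 -0.037  0.044]
scene sample_0 0.68 [ 0.652 -0.143  0.003]
scene sample_0 0.49 [ 0.659 -0.229  0.003]
scene sample_0 0.47 [ 0.661 -0.069  0.003]
scene sample_0 0.45 [0.497 0.339 0.003]
scene gauge 0.7 [0.416 0.305 0.   ]
scene tray_floor 0.61 [ 0.67  -0.146  0.003]
scene fixed_bar_face 0.84 [ 0.524 -0.043  0.044]
scene moving_bar_face 0.74 [ 0.482 -0.038  0.044]
[298. 222.] 228 14 18
[311. 230.] 138 13 15
[195. 161.] 28 3 11
top sample_0 0.61 [0.508 0.344 0.003]
top sample_0 0.55 [ 0.661 -0.23   0.003]
top sample_0 0.51 [ 0.638 -0.161  0.003]
top sample_0 0.41 [ 0.669 -0.088  0.003]
top gauge 0.62 [ 0.648 -0.229  0.   ]
top gauge 0.55 [0.417 0.32  0.   ]
top tray_floor 0.97 [ 0.647 -0.154  0.003]
top fixed_bar_face 0.7 [ 0.525 -0.038  0.044]
top moving_bar_face 0.51 [ 0.476 -0.048  0.044]
[154. 196.] 152 14 12
[291. 161.] 156 12 14
[269. 157.] 137 12 13
```

```bash
python3 -c "
from rig import bot
print(bot.hand_in())"
```

```text
the job is handed in; nothing more can be done
None
```

I handed the job in at about 74 s of robot time; the hand-in returned no verdict. The bar gap measured about 48 mm, the gauge was slid the full lane and stands on the bench, the jars got five crank turns, and all three are back upright in the tray. I went over the picture limit, viewing 17 where 14 were allowed.

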